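Shake hex nuts out evenly over a four-bay inspection tray

ROBOT

A 6-joint arm with a two-finger parallel gripper is mounted at the origin on the work surface. World frame = base frame: x ahead of the robot, y to its left, z up, the work surface at z = 0. Lengths are in m, angles in rad, forces in N, time in s.
With the tool pointing down it reaches from about 0.25 to 0.775 m from the base axis. Payload 4 kg.
Tool frame: the origin (TCP) lies at the very end of the fingers, on their centre line; the grasp point (between the pads) lies 19 mm behind it; z points along the fingers, y is the direction in which the jaws open and shut (so a half turn about z gives the same grasp; the last joint's range is limited). The gripper opens to 85 mm and grips with 20 to 120 N. Pads are 22 mm wide; open, the fingers measure 114 mm over their backs; the gripper's body (76 mm by 85 mm) begins 54 mm behind the grasp point. The pads swing forward as they close: fully open they stand 13 mm farther back than shut.
Start: joints at [1.022, 0.087, 1.371, -0, 1.684, -0.103], TCP at [0.237, 0.496, 0.231] pointing down, gripper open.
Joint ranges: [-3.1, 3.1], [-0.76, 2.03], [0.27, 2.55], [-1.08, 4.22], [0.17, 2.65], [-2.57, 2.57]. Speed limits (rad/s): [2.79, 2.79, 3.14, 3.14, 3.14, 3.14].

INTERFACE

Orientations are given as a rotation vector (axis times angle).
In Python, from plant import sense, viewer, sign_off gives the robot as it stands. The module is installed in compiled form; this text tells all that it offers.
- The arm moves only by the tool step_arm, never from a script. Its argument "moves" is text: rows parted by semicolons, each of 7 numbers parted by spaces: the shift along the tool's x, y, z in cm, then the turn, a rotation vector about the tool's x, y, z in rad, then the opening, from -1 (shut) to 1 (fully open). In form: tx ty tz rx ry rz fingers; .... A call has 1 to 12 rows; each row shifts and turns the commanded pose from where the row before left it, along the tool's axes as they then stand; what a row does not reach is not made up. A row lasts 1/12 s, in which the tool goes at most 41.7 mm and 7.16 degrees, less where a joint would pass 70% of its speed; a pose out of reach is approached as far as the arm can. A call with a gripper value outside its range is refused whole. The fingers move at their own pace and stop on an object; the grip force is fixed at half the most. Time passes only in rows, so rows that do not move let the fingers close. It gives the time, the measured TCP pose, the force and the opening at its end, in the units of the state.
- sense(): the state, without advancing time (a new reading comes with each control period).
- viewer.grab_frame(name): name is "scene" or "top"; returns (picture, depth): 420x560x3 uint8, red, green, blue; 420x560 float32, m along the optical axis (not along the pixel's ray), 0 where there is no reading.
- viewer.camera_params(name): a dict with "fovy" (degrees; the focal length in pixels is half the picture's height over the tangent of half this angle, whatever the lens; pixels are square), "cx", "cy" (the principal point, pixels), "k1" (the pictures are not rectified: a ray, as slopes to the right and down, at radius r is drawn at 1 + k1 r^2 times it, then the intrinsics apply), "xyz" and "attitude" of the camera in the world. Camera axes: x right, y down, z forward; pixel columns grow to the right and rows downward; lengths in m; the calibration is good to about 2 mm. A picture is of the moment at which its call begins. camera_params takes no time and is no camera call.
- sign_off(): hands the job in, once; it reports no verdict.
The state is a dict: "time_s": time; "q": joint angles; "qd": joint speeds; "joint_torque": joint torques, N m; "position": TCP position; "tool_rot": TCP orientation; "ft_force": force on the tool from outside, world axes, zero at the start; "ft_torque": the same for the moment, N m; "width": finger opening in m.
Only numpy, scipy, OpenCV 4.12 (cv2) and the standard library are available. Lean on these libraries where they do the work, as an engineer would, in place of code of your own. Each camera call takes 0.05 s, during which the arm holds its last target.

TASK

Take the shaker by its fin, slide it out of the sloping cradle without spilling, and shake its six nuts out over the tray so that they are spread evenly: all six lie in the tray and each of its four bays has at least one lying in it. Then slide the empty shaker back along the slope, fully home in the cradle's sleeve, and let go. Do not touch the nuts with the fingers, and leave the other things on the bench where they are.

Things in the scene. Friction and masses are not known exactly. Their poses are not given: they have to be found in the camera images.
- shaker: Steel trough 192 mm long (x), 42 wide (y), walls 28 high, floor and walls 4 thick; -x end closed, +x end (mouth) open. A cover over its middle (80 mm, top at z = 32) carries a black upright fin to hold: 60 mm along x, 14 thick in y, z = 32 to 78. Origin: centre of the underside. 0.25 kg. At the start it leans in the cradle, mouth up, six nuts in single file inside.
- fin (a point): grip point in the fin, 58 mm above the shaker's underside, at its mid length; same axes as the shaker
- mouth (a point): middle of the shaker's mouth, on the upper face of its floor at the open end; same axes as the shaker
- cradle: Fixed grey cradle, z up, origin at the centre of its 170 x 75 mm foot. Its deck rises 28 degrees (0.49 rad) towards its +x, between cheeks 47 mm apart and 9 high; the deck's lower 36 mm is roofed to a sleeve (inside 47 wide, 32 high) with an end stop. The shaker lies on the deck, closed end in the sleeve, and slides in and out along the slope.
- home (a point): where the shaker's origin lies when fully home, 66 mm above the cradle's origin (closed end against the stop, shaker's x axis up the slope in the cradle's x-z plane); same axes as the cradle
- tray: Fixed shallow grey plastic tray, 162 mm square, 30 mm high, walls and floor 4 mm, origin at the centre of its underside, z up. A cross of two dividers as high as the walls parts it into four equal square bays, 75 mm inside.
- bay0 (a point): centre of the floor of the tray's -x -y bay; same axes as the tray
- bay1 (a point): centre of the floor of the tray's -x +y bay; same axes as the tray
- bay2 (a point): centre of the floor of the tray's +x -y bay; same axes as the tray
- bay3 (a point): centre of the floor of the tray's +x +y bay; same axes as the tray
- nut0: plain steel hexagon nut, 27 mm across flats, 31 mm across corners, 15 mm thick, 45 g; origin at its centre, z along its bore
- nut1: plain steel hexagon nut, 27 mm across flats, 31 mm across corners, 15 mm thick, 45 g; origin at its centre, z along its bore
- nut2: plain steel hexagon nut, 27 mm across flats, 31 mm across corners, 15 mm thick, 45 g; origin at its centre, z along its bore
- nut3: plain steel hexagon nut, 27 mm across flats, 31 mm across corners, 15 mm thick, 45 g; origin at its centre, z along its bore
- nut4: plain steel hexagon nut, 27 mm across flats, 31 mm across corners, 15 mm thick, 45 g; origin at its centre, z along its bore
- nut5: plain steel hexagon nut, 27 mm across flats, 31 mm across corners, 15 mm thick, 45 g; origin at its centre, z along its bore
- tape: roll of brown tape lying flat, 100 mm across, 24 mm high, origin at the centre of its underside; leave it alone
- jar: closed round plastic jar, 56 mm across, 75 mm high, origin at the centre of its underside; leave it alone
- wrench: spanner lying flat, 170 mm long, origin near its middle; leave it alone
- bush: solid brass bush standing upright, 60 mm across, 45 mm high, origin at the centre of its underside; leave it alone
- gauge: dark steel gauge block, 75 x 35 x 30 mm high, origin at the centre of its underside; leave it alone
Things that resemble listed ones, but are neither listed nor needed, are in the scene too. Of the things like the shaker, leave any that is purple; of the rest the smaller one is meant.

How it is judged:
On the way, in this order (a step that is already met when the one before it is completed fails the run):
1. the shaker is out of the cradle (its origin more than 120 mm from home) with all six nuts still in it (distance between shaker and home above 0.12 m and x of nut0 in the frame of shaker between -0.096 and 0.096 m and y of nut0 in the frame of shaker between -0.021 and 0.021 m and z of nut0 in the frame of shaker between 0 and 0.04 m and x of nut1 in the frame of shaker between -0.096 and 0.096 m and y of nut1 in the frame of shaker between -0.021 and 0.021 m and z of nut1 in the frame of shaker between 0 and 0.04 m and x of nut2 in the frame of shaker between -0.096 and 0.096 m and y of nut2 in the frame of shaker between -0.021 and 0.021 m and z of nut2 in the frame of shaker between 0 and 0.04 m and x of nut3 in the frame of shaker between -0.096 and 0.096 m and y of nut3 in the frame of shaker between -0.021 and 0.021 m and z of nut3 in the frame of shaker between 0 and 0.04 m and x of nut4 in the frame of shaker between -0.096 and 0.096 m and y of nut4 in the frame of shaker between -0.021 and 0.021 m and z of nut4 in the frame of shaker between 0 and 0.04 m and x of nut5 in the frame of shaker between -0.096 and 0.096 m and y of nut5 in the frame of shaker between -0.021 and 0.021 m and z of nut5 in the frame of shaker between 0 and 0.04 m), for 0.1 s.
2. all six nuts lie in the tray, at least one in every bay, while the shaker is still out of the cradle (distance between shaker and home above 0.12 m and x of nut0 in the frame of tray between -0.081 and 0.081 m and y of nut0 in the frame of tray between -0.081 and 0.081 m and z of nut0 in the frame of tray between 0 and 0.06 m and x of nut1 in the frame of tray between -0.081 and 0.081 m and y of nut1 in the frame of tray between -0.081 and 0.081 m and z of nut1 in the frame of tray between 0 and 0.06 m and x of nut2 in the frame of tray between -0.081 and 0.081 m and y of nut2 in the frame of tray between -0.081 and 0.081 m and z of nut2 in the frame of tray between 0 and 0.06 m and x of nut3 in the frame of tray between -0.081 and 0.081 m and y of nut3 in the frame of tray between -0.081 and 0.081 m and z of nut3 in the frame of tray between 0 and 0.06 m and x of nut4 in the frame of tray between -0.081 and 0.081 m and y of nut4 in the frame of tray between -0.081 and 0.081 m and z of nut4 in the frame of tray between 0 and 0.06 m and x of nut5 in the frame of tray between -0.081 and 0.081 m and y of nut5 in the frame of tray between -0.081 and 0.081 m and z of nut5 in the frame of tray between 0 and 0.06 m and ((x of nut0 in the frame of bay0 between -0.0395 and 0.0395 m and y of nut0 in the frame of bay0 between -0.0395 and 0.0395 m and z of nut0 in the frame of bay0 between -0.004 and 0.032 m) or (x of nut1 in the frame of bay0 between -0.0395 and 0.0395 m and y of nut1 in the frame of bay0 between -0.0395 and 0.0395 m and z of nut1 in the frame of bay0 between -0.004 and 0.032 m) or (x of nut2 in the frame of bay0 between -0.0395 and 0.0395 m and y of nut2 in the frame of bay0 between -0.0395 and 0.0395 m and z of nut2 in the frame of bay0 between -0.004 and 0.032 m) or (x of nut3 in the frame of bay0 between -0.0395 and 0.0395 m and y of nut3 in the frame of bay0 between -0.0395 and 0.0395 m and z of nut3 in the frame of bay0 between -0.004 and 0.032 m) or (x of nut4 in the frame of bay0 between -0.0395 and 0.0395 m and y of nut4 in the frame of bay0 between -0.0395 and 0.0395 m and z of nut4 in the frame of bay0 between -0.004 and 0.032 m) or (x of nut5 in the frame of bay0 between -0.0395 and 0.0395 m and y of nut5 in the frame of bay0 between -0.0395 and 0.0395 m and z of nut5 in the frame of bay0 between -0.004 and 0.032 m)) and ((x of nut0 in the frame of bay1 between -0.0395 and 0.0395 m and y of nut0 in the frame of bay1 between -0.0395 and 0.0395 m and z of nut0 in the frame of bay1 between -0.004 and 0.032 m) or (x of nut1 in the frame of bay1 between -0.0395 and 0.0395 m and y of nut1 in the frame of bay1 between -0.0395 and 0.0395 m and z of nut1 in the frame of bay1 between -0.004 and 0.032 m) or (x of nut2 in the frame of bay1 between -0.0395 and 0.0395 m and y of nut2 in the frame of bay1 between -0.0395 and 0.0395 m and z of nut2 in the frame of bay1 between -0.004 and 0.032 m) or (x of nut3 in the frame of bay1 between -0.0395 and 0.0395 m and y of nut3 in the frame of bay1 between -0.0395 and 0.0395 m and z of nut3 in the frame of bay1 between -0.004 and 0.032 m) or (x of nut4 in the frame of bay1 between -0.0395 and 0.0395 m and y of nut4 in the frame of bay1 between -0.0395 and 0.0395 m and z of nut4 in the frame of bay1 between -0.004 and 0.032 m) or (x of nut5 in the frame of bay1 between -0.0395 and 0.0395 m and y of nut5 in the frame of bay1 between -0.0395 and 0.0395 m and z of nut5 in the frame of bay1 between -0.004 and 0.032 m)) and ((x of nut0 in the frame of bay2 between -0.0395 and 0.0395 m and y of nut0 in the frame of bay2 between -0.0395 and 0.0395 m and z of nut0 in the frame of bay2 between -0.004 and 0.032 m) or (x of nut1 in the frame of bay2 between -0.0395 and 0.0395 m and y of nut1 in the frame of bay2 between -0.0395 and 0.0395 m and z of nut1 in the frame of bay2 between -0.004 and 0.032 m) or (x of nut2 in the frame of bay2 between -0.0395 and 0.0395 m and y of nut2 in the frame of bay2 between -0.0395 and 0.0395 m and z of nut2 in the frame of bay2 between -0.004 and 0.032 m) or (x of nut3 in the frame of bay2 between -0.0395 and 0.0395 m and y of nut3 in the frame of bay2 between -0.0395 and 0.0395 m and z of nut3 in the frame of bay2 between -0.004 and 0.032 m) or (x of nut4 in the frame of bay2 between -0.0395 and 0.0395 m and y of nut4 in the frame of bay2 between -0.0395 and 0.0395 m and z of nut4 in the frame of bay2 between -0.004 and 0.032 m) or (x of nut5 in the frame of bay2 between -0.0395 and 0.0395 m and y of nut5 in the frame of bay2 between -0.0395 and 0.0395 m and z of nut5 in the frame of bay2 between -0.004 and 0.032 m)) and ((x of nut0 in the frame of bay3 between -0.0395 and 0.0395 m and y of nut0 in the frame of bay3 between -0.0395 and 0.0395 m and z of nut0 in the frame of bay3 between -0.004 and 0.032 m) or (x of nut1 in the frame of bay3 between -0.0395 and 0.0395 m and y of nut1 in the frame of bay3 between -0.0395 and 0.0395 m and z of nut1 in the frame of bay3 between -0.004 and 0.032 m) or (x of nut2 in the frame of bay3 between -0.0395 and 0.0395 m and y of nut2 in the frame of bay3 between -0.0395 and 0.0395 m and z of nut2 in the frame of bay3 between -0.004 and 0.032 m) or (x of nut3 in the frame of bay3 between -0.0395 and 0.0395 m and y of nut3 in the frame of bay3 between -0.0395 and 0.0395 m and z of nut3 in the frame of bay3 between -0.004 and 0.032 m) or (x of nut4 in the frame of bay3 between -0.0395 and 0.0395 m and y of nut4 in the frame of bay3 between -0.0395 and 0.0395 m and z of nut4 in the frame of bay3 between -0.004 and 0.032 m) or (x of nut5 in the frame of bay3 between -0.0395 and 0.0395 m and y of nut5 in the frame of bay3 between -0.0395 and 0.0395 m and z of nut5 in the frame of bay3 between -0.004 and 0.032 m))), for 0.2 s.
At the end, for the whole second after the job is handed in: All six nuts lie still in the tray (centres under 60 mm above its underside), at least one low (32 mm) in each bay; the empty shaker rests in the cradle, mouth up the slope, its origin within 12 mm of home, within 0.07 rad of the slope and 0.1 rad of the cradle's direction (x of nut0 in the frame of tray between -0.081 and 0.081 m and y of nut0 in the frame of tray between -0.081 and 0.081 m and z of nut0 in the frame of tray between 0 and 0.06 m and x of nut1 in the frame of tray between -0.081 and 0.081 m and y of nut1 in the frame of tray between -0.081 and 0.081 m and z of nut1 in the frame of tray between 0 and 0.06 m and x of nut2 in the frame of tray between -0.081 and 0.081 m and y of nut2 in the frame of tray between -0.081 and 0.081 m and z of nut2 in the frame of tray between 0 and 0.06 m and x of nut3 in the frame of tray between -0.081 and 0.081 m and y of nut3 in the frame of tray between -0.081 and 0.081 m and z of nut3 in the frame of tray between 0 and 0.06 m and x of nut4 in the frame of tray between -0.081 and 0.081 m and y of nut4 in the frame of tray between -0.081 and 0.081 m and z of nut4 in the frame of tray between 0 and 0.06 m and x of nut5 in the frame of tray between -0.081 and 0.081 m and y of nut5 in the frame of tray between -0.081 and 0.081 m and z of nut5 in the frame of tray between 0 and 0.06 m and ((x of nut0 in the frame of bay0 between -0.0395 and 0.0395 m and y of nut0 in the frame of bay0 between -0.0395 and 0.0395 m and z of nut0 in the frame of bay0 between -0.004 and 0.032 m) or (x of nut1 in the frame of bay0 between -0.0395 and 0.0395 m and y of nut1 in the frame of bay0 between -0.0395 and 0.0395 m and z of nut1 in the frame of bay0 between -0.004 and 0.032 m) or (x of nut2 in the frame of bay0 between -0.0395 and 0.0395 m and y of nut2 in the frame of bay0 between -0.0395 and 0.0395 m and z of nut2 in the frame of bay0 between -0.004 and 0.032 m) or (x of nut3 in the frame of bay0 between -0.0395 and 0.0395 m and y of nut3 in the frame of bay0 between -0.0395 and 0.0395 m and z of nut3 in the frame of bay0 between -0.004 and 0.032 m) or (x of nut4 in the frame of bay0 between -0.0395 and 0.0395 m and y of nut4 in the frame of bay0 between -0.0395 and 0.0395 m and z of nut4 in the frame of bay0 between -0.004 and 0.032 m) or (x of nut5 in the frame of bay0 between -0.0395 and 0.0395 m and y of nut5 in the frame of bay0 between -0.0395 and 0.0395 m and z of nut5 in the frame of bay0 between -0.004 and 0.032 m)) and ((x of nut0 in the frame of bay1 between -0.0395 and 0.0395 m and y of nut0 in the frame of bay1 between -0.0395 and 0.0395 m and z of nut0 in the frame of bay1 between -0.004 and 0.032 m) or (x of nut1 in the frame of bay1 between -0.0395 and 0.0395 m and y of nut1 in the frame of bay1 between -0.0395 and 0.0395 m and z of nut1 in the frame of bay1 between -0.004 and 0.032 m) or (x of nut2 in the frame of bay1 between -0.0395 and 0.0395 m and y of nut2 in the frame of bay1 between -0.0395 and 0.0395 m and z of nut2 in the frame of bay1 between -0.004 and 0.032 m) or (x of nut3 in the frame of bay1 between -0.0395 and 0.0395 m and y of nut3 in the frame of bay1 between -0.0395 and 0.0395 m and z of nut3 in the frame of bay1 between -0.004 and 0.032 m) or (x of nut4 in the frame of bay1 between -0.0395 and 0.0395 m and y of nut4 in the frame of bay1 between -0.0395 and 0.0395 m and z of nut4 in the frame of bay1 between -0.004 and 0.032 m) or (x of nut5 in the frame of bay1 between -0.0395 and 0.0395 m and y of nut5 in the frame of bay1 between -0.0395 and 0.0395 m and z of nut5 in the frame of bay1 between -0.004 and 0.032 m)) and ((x of nut0 in the frame of bay2 between -0.0395 and 0.0395 m and y of nut0 in the frame of bay2 between -0.0395 and 0.0395 m and z of nut0 in the frame of bay2 between -0.004 and 0.032 m) or (x of nut1 in the frame of bay2 between -0.0395 and 0.0395 m and y of nut1 in the frame of bay2 between -0.0395 and 0.0395 m and z of nut1 in the frame of bay2 between -0.004 and 0.032 m) or (x of nut2 in the frame of bay2 between -0.0395 and 0.0395 m and y of nut2 in the frame of bay2 between -0.0395 and 0.0395 m and z of nut2 in the frame of bay2 between -0.004 and 0.032 m) or (x of nut3 in the frame of bay2 between -0.0395 and 0.0395 m and y of nut3 in the frame of bay2 between -0.0395 and 0.0395 m and z of nut3 in the frame of bay2 between -0.004 and 0.032 m) or (x of nut4 in the frame of bay2 between -0.0395 and 0.0395 m and y of nut4 in the frame of bay2 between -0.0395 and 0.0395 m and z of nut4 in the frame of bay2 between -0.004 and 0.032 m) or (x of nut5 in the frame of bay2 between -0.0395 and 0.0395 m and y of nut5 in the frame of bay2 between -0.0395 and 0.0395 m and z of nut5 in the frame of bay2 between -0.004 and 0.032 m)) and ((x of nut0 in the frame of bay3 between -0.0395 and 0.0395 m and y of nut0 in the frame of bay3 between -0.0395 and 0.0395 m and z of nut0 in the frame of bay3 between -0.004 and 0.032 m) or (x of nut1 in the frame of bay3 between -0.0395 and 0.0395 m and y of nut1 in the frame of bay3 between -0.0395 and 0.0395 m and z of nut1 in the frame of bay3 between -0.004 and 0.032 m) or (x of nut2 in the frame of bay3 between -0.0395 and 0.0395 m and y of nut2 in the frame of bay3 between -0.0395 and 0.0395 m and z of nut2 in the frame of bay3 between -0.004 and 0.032 m) or (x of nut3 in the frame of bay3 between -0.0395 and 0.0395 m and y of nut3 in the frame of bay3 between -0.0395 and 0.0395 m and z of nut3 in the frame of bay3 between -0.004 and 0.032 m) or (x of nut4 in the frame of bay3 between -0.0395 and 0.0395 m and y of nut4 in the frame of bay3 between -0.0395 and 0.0395 m and z of nut4 in the frame of bay3 between -0.004 and 0.032 m) or (x of nut5 in the frame of bay3 between -0.0395 and 0.0395 m and y of nut5 in the frame of bay3 between -0.0395 and 0.0395 m and z of nut5 in the frame of bay3 between -0.004 and 0.032 m)) and linear speed of each of nut0, nut1, nut2, nut3, nut4, nut5 below 0.03 m/s and distance between shaker and home below 0.012 m and angle between the x axis of shaker and the y axis of cradle, either way round above 1.47 rad and angle between shaker's own z axis and vertical between 0.42 and 0.56 rad and x of mouth in the frame of cradle above 0.05 m and linear speed of shaker below 0.02 m/s); the robot touches nothing.
It fails at once if the fingers touch a nut (contact force between the fingers and nut0 above 0.5 N or contact force between the fingers and nut1 above 0.5 N or contact force between the fingers and nut2 above 0.5 N or contact force between the fingers and nut3 above 0.5 N or contact force between the fingers and nut4 above 0.5 N or contact force between the fingers and nut5 above 0.5 N).
It fails at once if another thing on the bench is moved more than 30 mm (distance of any of tape, jar, wrench, bush, gauge from where it was at the start of the episode above 0.03 m).
It also fails if it takes over 72 s, if anything falls off the work surface, if the arm or the gripper's body presses on something with over 40 N, if the wrist force passes 120 N, or if a joint passes its speed limit or range.

## Working session

There is one attempt and no reset: what is moved stays moved. The work goes in short steps, Python scripts to look and compute and a tool call to move; the robot and the scene stay as the last step left them, time stands still between calls to the robot, and variables do not carry over. Pictures are saved under pics/ and viewed, and the job is handed in when it is done.

Besides the shell and the picture viewer there is one more tool, called after ">>>" as name(argument=value, ...) on one line, values as JSON. step_arm: Moves the arm, as the interface text tells. Its arguments: {"type":"object","properties":{"moves":{"type":"string"}},"required":["moves"]}

```bash
mkdir -p pics
cat > h.py <<'E'
import numpy as np, cv2
from scipy.spatial.transform import Rotation as R
from plant import sense, viewer, sign_off
def grab(n,save=None):
    p,d=viewer.grab_frame(n)
    if save: cv2.imwrite('pics/'+save,cv2.cvtColor(p,cv2.COLOR_RGB2BGR))
    return p,d
def cam(n):
    c=viewer.camera_params(n); f=210/np.tan(np.radians(c['fovy'])/2)
    a=np.array(c['attitude']); Rm=R.from_rotvec(a).as_matrix() if a.size==3 else (R.from_quat(a).as_matrix() if a.size==4 else a.reshape(3,3))
    return c,f,Rm,np.array(c['xyz'])
def rays(n,uv):
    c,f,Rm,o=cam(n); uv=np.asarray(uv,float).reshape(-1,2)
    K=np.array([[f,0,c['cx']],[0,f,c['cy']],[0,0,1.]]); 
    x=cv2.undistortPoints(uv.reshape(-1,1,2),K,np.array([c['k1'],0,0,0.]))[:,0]
    return o,np.c_[x,np.ones(len(x))],Rm
def plane(n,uv,z):
    o,d,Rm=rays(n,uv); w=d@Rm.T; return o+w*((z-o[2])/w[:,2])[:,None]
def deproj(n,uv,depth):
    o,d,Rm=rays(n,uv); uv=np.asarray(uv).reshape(-1,2).astype(int)
    z=depth[uv[:,1],uv[:,0]]; return o+(d*z[:,None])@Rm.T
def project(n,P):
    c,f,Rm,o=cam(n); P=(np.asarray(P).reshape(-1,3)-o)@Rm
    s=P[:,:2]/P[:,2:]; r2=(s**2).sum(1,keepdims=True); s=s*(1+c['k1']*r2)
    return s*f+[c['cx'],c['cy']]
E
python3 - <<'E'
from h import *
for n in('scene','top'):
    p,d=grab(n,n+'0.png'); np.save(n+'0.npy',d); print(n,viewer.camera_params(n))
print(sense())
E
```

```text
scene {'fovy': 50.8290982942695, 'cx': 277.152024097373, 'cy': 209.72030805256827, 'k1': 0.03412239863118617, 'xyz': array([1.02965315, 0.59628301, 0.87438968]), 'attitude': array([-1.04173497, -2.466439  ,  0.95100339])}
top {'fovy': 56.774237944616246, 'cx': 277.8386614836791, 'cy': 204.28395653419108, 'k1': -0.1050350270014526, 'xyz': array([0.24853953, 0.08426009, 1.23273443]), 'attitude': array([-2.20854221,  2.00615523, -0.21205924])}
{'time_s': 0.1, 'q': array([ 1.02187595e+00,  8.78950498e-02,  1.37212992e+00,  3.04235413e-06,
        1.68361373e+00, -1.03118195e-01]), 'qd': array([-0.00049165, -0.00272269, -0.00320809, -0.00051999, -0.00015884,
        0.00062144]), 'joint_torque': array([ 1.74382309e-03, -3.53015757e+01, -3.14218068e+01, -2.01154639e-04,
        7.96882290e-03, -1.27745814e-06]), 'position': array([0.23692144, 0.4958461 , 0.23023496]), 'tool_rot': array([-6.94333724e-01, -3.06322721e+00,  3.04246543e-03]), 'ft_force': array([-0.02828743,  0.39729464,  0.1277786 ]), 'ft_torque': array([ 0.01849605, -0.03411346, -0.05193426]), 'width': 0.08576080743567857}
```

View pics/scene0.png

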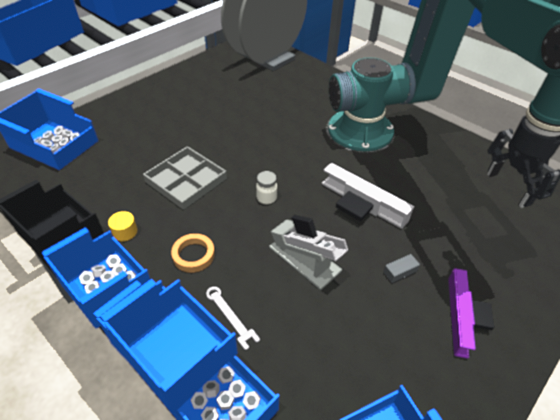

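View pics/top0.png

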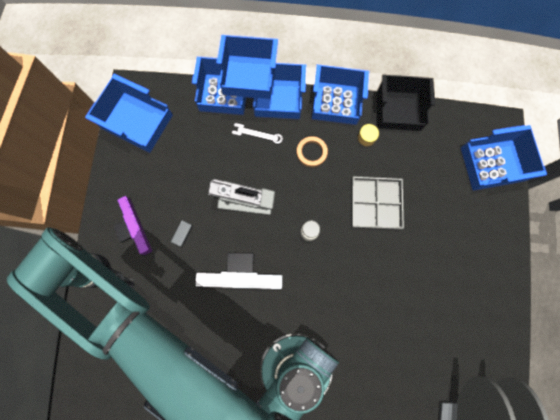

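Run:
```python
from h import *
a=cv2.imread('pics/scene0.png')[200:300,250:370]; b=cv2.imread('pics/top0.png')[165:225,195:290]
cv2.imwrite('pics/c1.png',cv2.resize(a,(720,600),interpolation=cv2.INTER_CUBIC))
cv2.imwrite('pics/c2.png',cv2.resize(b,(760,480),interpolation=cv2.INTER_CUBIC))
d=np.load('top0.npy')
print(deproj('top',[[240,193],[225,192],[268,193],[378,203],[310,230],[239,263],[215,185]],d), project('top',[[0,0,0]]))
```

```text
[[ 0.50461587  0.21691863  0.11828671]
 [ 0.50684917  0.26388108  0.10315713]
 [ 0.527431    0.13751269  0.05543547]
 [ 0.53618842 -0.21504338  0.02439952]
 [ 0.42130237 -0.00058317  0.07433058]
 [ 0.30465978  0.20483171  0.0341936 ]
 [ 0.52438219  0.29579911  0.10763245]] [[296.21136516 370.19780392]]
```

View pics/c1.png

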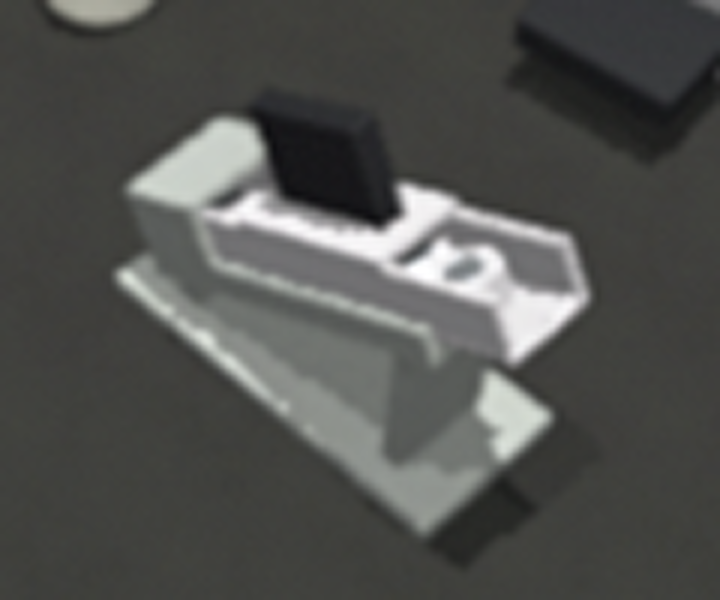

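View pics/c2.png

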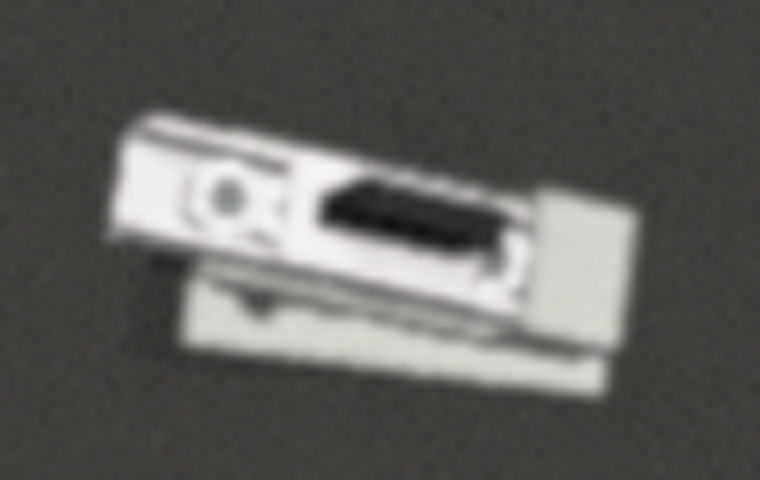

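```bash
cat > pc.py <<'E'
from h import *
def cloud(n,p,d,box):
    u0,v0,u1,v1=box; uu,vv=np.meshgrid(np.arange(u0,u1),np.arange(v0,v1))
    uv=np.c_[uu.ravel(),vv.ravel()]; z=d[uv[:,1],uv[:,0]]; ok=z>0; uv=uv[ok]
    return uv,deproj(n,uv,d),p[uv[:,1],uv[:,0]].astype(int)
E
python3 - <<'E'
from pc import *
ax=None
for n,box in(('scene',(255,205,355,295)),('top',(200,170,285,220))):
    p=cv2.cvtColor(cv2.imread(f'pics/{n}0.png'),cv2.COLOR_BGR2RGB); d=np.load(n+'0.npy')
    uv,P,C=cloud(n,p,d,box)
    dark=(C.max(1)<45)&(P[:,2]>0.08)
    F=P[dark]; print(n,dark.sum(),F.min(0),F.max(0),F.mean(0))
    # fin horizontal direction
    xy=F[:,:2]-F[:,:2].mean(0); w,v=np.linalg.eigh(xy.T@xy); print('dir',v[:,1],np.degrees(np.arctan2(v[1,1],v[0,1])))
    # shaker light faces: rims etc
    L=P[(C.min(1)>150)&(P[:,2]>0.05)]
    # plane fit RANSAC over light pts
    rng=np.random.default_rng(0);best=0
    for _ in range(2000):
        a=L[rng.choice(len(L),3,False)]; nn=np.cross(a[1]-a[0],a[2]-a[0]); 
        if np.linalg.norm(nn)<1e-7: continue
        nn/=np.linalg.norm(nn); nn*=np.sign(nn[2]); 
        if nn[2]<.7: continue
        m=abs((L-a[0])@nn)<.0015
        if m.sum()>best: best=m.sum();bm=m
    c=L[bm].mean(0); w=np.linalg.svd(L[bm]-c)[2][2]; w*=np.sign(w[2]); print('plane',best,len(L),c,w,'tilt',np.degrees(np.arccos(w[2])),'az',np.degrees(np.arctan2(-w[1],-w[0])))
# tray
p=cv2.cvtColor(cv2.imread('pics/top0.png'),cv2.COLOR_BGR2RGB); d=np.load('top0.npy')
uv,P,C=cloud('top',p,d,(340,165,420,240))
m=(C.min(1)>90); T=P[m]; print('tray',T.min(0),T.max(0)); 
hi=T[T[:,2]>.02]; print(len(hi),np.median(hi[:,2])); r=cv2.minAreaRect((hi[:,:2]*1000).astype(np.float32)); print(r)
lo=T[T[:,2]<.015]; print('floor',np.median(lo[:,2]),len(lo))
p=cv2.cvtColor(cv2.imread('pics/scene0.png'),cv2.COLOR_BGR2RGB); d=np.load('scene0.npy')
uv,P,C=cloud('scene',p,d,(135,140,235,210)); m=(C.min(1)>90); T=P[m]; hi=T[(T[:,2]>.02)&(T[:,2]<.05)]; print(cv2.minAreaRect((hi[:,:2]*1000).astype(np.float32)),np.median(hi[:,2]))
E
```

```text
scene 282 [0.50713676 0.16571081 0.08846404] [0.51989091 0.2339435  0.14732701] [0.51651263 0.20523562 0.12067588]
dir [-0.02483491  0.99969157] 91.42308174648497
plane 303 748 [0.51418695 0.19219976 0.08657835] [-0.01900867 -0.42822604  0.90347171] tilt 25.38177167146166 az 87.4583466226737
top 48 [0.50182725 0.17506461 0.11074628] [0.51073525 0.22825391 0.148911  ] [0.50459362 0.20243932 0.13339328]
dir [0.07036605 0.99752124] 85.9649880968488
plane 234 751 [0.50649607 0.19059241 0.08343843] [ 0.00325612 -0.43149537  0.90210927] tilt 25.56327784928116 az 90.43235348944663
tray [ 0.45278873 -0.31156738 -0.00627675] [ 0.63633191 -0.12769438  0.03752592]
530 0.02755681187042014
((538.327880859375, -212.91659545898438), (165.7165069580078, 164.70774841308594), 3.3456528186798096)
floor 0.004116404228389103 2006
((539.7764282226562, -213.94970703125), (166.90023803710938, 169.24806213378906), 2.7269959449768066) 0.028601977750901453
```

Run:
```python
from pc import *
def crop(n,u0,v0,w,h,s,out):
    a=cv2.imread(f'pics/{n}0.png')[v0:v0+h,u0:u0+w]; a=np.clip(a.astype(float)*1.6,0,255).astype(np.uint8)
    cv2.imwrite('pics/'+out,cv2.resize(a,None,fx=s,fy=s,interpolation=cv2.INTER_LINEAR))
crop('scene',285,208,45,35,16,'f1.png'); crop('top',225,178,45,30,16,'f2.png')
# foot edges
print(plane('top',[[217.5,208.1],[270.6,214.4]],0.008))
e=plane('top',[[217.5,208.1],[270.6,214.4]],0.008); dd=e[0]-e[1]; print(np.degrees(np.arctan2(dd[1],dd[0])),np.linalg.norm(dd))
# scene foot near edge: c1 (425,535)->(120,275), (425,535)->(550,415)
uv=np.array([[425,535],[120,275],[550,415]])/6+[250,200]
q=plane('scene',uv,0.008);print(q); dd=q[0]-q[1];print(np.degrees(np.arctan2(dd[1],dd[0])),np.linalg.norm(dd),np.linalg.norm(q[2]-q[0]))
```

```text
[[0.47336078 0.29655309 0.008     ]
 [0.46936475 0.12427915 0.008     ]]
88.67121617973949 0.17232027744593373
[[0.55279266 0.29723704 0.008     ]
 [0.54513156 0.12685093 0.008     ]
 [0.47557107 0.29695596 0.008     ]]
87.42553259201372 0.17055825761201016 0.07722210600298654
```

View pics/f1.png

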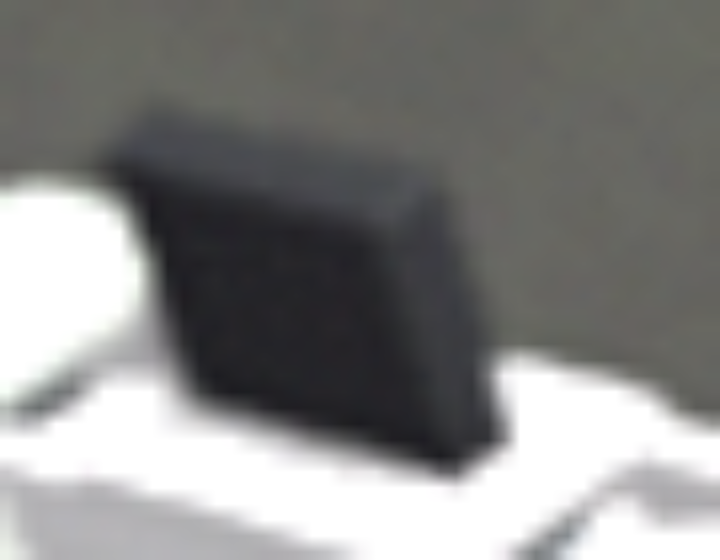

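View pics/f2.png

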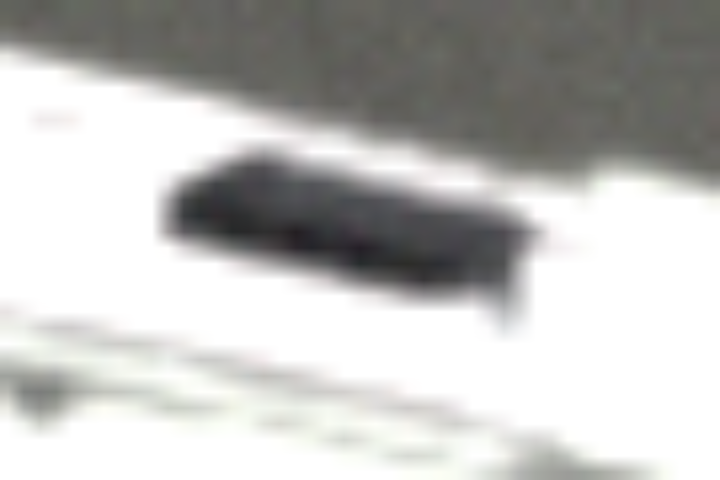

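Run:
```python
from h import *
S=lambda x,y:(x/16-.5+285,y/16-.5+208)
T=lambda x,y:(x/16-.5+225,y/16-.5+178)
def tri(a,b):
    o1,d1,R1=rays('scene',[a]);o2,d2,R2=rays('top',[b]); d1=R1@d1[0];d2=R2@d2[0]
    A=np.c_[d1,-d2]; t=np.linalg.lstsq(A,o2-o1,rcond=None)[0]; p,q=o1+t[0]*d1,o2+t[1]*d2
    return (p+q)/2,np.linalg.norm(p-q)
print('+x+y top',tri(S(388,222),T(255,150)));print('+x-y top',tri(S(108,165),T(538,230)))
# predicted model
def pose(c,yaw,t=0.4887,h=.066):
    x=np.array([np.cos(yaw)*np.cos(t),np.sin(yaw)*np.cos(t),np.sin(t)]);y=np.array([-np.sin(yaw),np.cos(yaw),0]);z=np.cross(x,y)
    return np.array([c[0],c[1],h]),np.c_[x,y,z]
o,M=pose((.510,.211),np.radians(88.2))
for q in [(.03,-.007,.078),(-.03,-.007,.078),(0,0,.058)]: print(q,o+M@q)
for n,off in(('scene',(285,208)),('top',(225,178))):
    P=np.array([o+M@q for q in [(.03,-.007,.078),(-.03,-.007,.078),(.03,.007,.078),(-.03,.007,.078),(.03,-.007,.032),(-.03,-.007,.032)]])
    print(n,((project(n,P)+.5-off)*16).round())
```

```text
+x+y top (array([0.51576231, 0.21482303, 0.1472937 ]), np.float64(0.0012312293316250964))
+x-y top (array([0.51369697, 0.16388671, 0.11668904]), np.float64(0.0006082320869103683))
(0.03, -0.007, 0.078) [0.51667832 0.20065412 0.14895398]
(-0.03, -0.007, 0.078) [0.51501429 0.14770363 0.12078527]
(0, 0, 0.058) [0.50914469 0.18378369 0.11721075]
scene [[302. 162.]
 [ 22.  92.]
 [372. 110.]
 [ 90.  43.]
 [397. 438.]
 [118. 357.]]
top [[330. 152.]
 [627. 225.]
 [319. 227.]
 [616. 299.]
 [232. 192.]
 [521. 262.]]
```

Run:
```python
from h import *
S=lambda x,y:(x/6-.5+250,y/6-.5+200)
T=lambda x,y:(x/8-.5+195,y/8-.5+165)
def tri(a,b):
    o1,d1,R1=rays('scene',[a]);o2,d2,R2=rays('top',[b]); d1=R1@d1[0];d2=R2@d2[0]
    t=np.linalg.lstsq(np.c_[d1,-d2],o2-o1,rcond=None)[0]; p,q=o1+t[0]*d1,o2+t[1]*d2
    return ((p+q)/2).round(4),np.linalg.norm(p-q).round(4)
print('foot -x+y corner',tri(S(553,415),T(180,347)))
print('roof +x up-edge corner',tri(S(268,155),T(545,188)), 'is?')
print('roof +x lower corner',tri(S(128,188),T(637,210)))
print('roof upper corner at c1(200,208)',tri(S(128,188),T(637,210)))
print('mouth rim +x corner bottom?',tri(S(505,310),T(155,112)))
print('mouth rim -x', tri(S(572,238),T(122,140)))
def crop(n,u0,v0,w,h,s,out):
    a=cv2.imread(f'pics/{n}0.png')[v0:v0+h,u0:u0+w]; a=np.clip(a.astype(float)*.95,0,255).astype(np.uint8)
    cv2.imwrite('pics/'+out,cv2.resize(a,None,fx=s,fy=s,interpolation=cv2.INTER_LINEAR))
crop('scene',265,212,60,45,13,'g1.png'); crop('top',205,172,75,50,10,'g2.png')
```

```text
foot -x+y corner (array([0.4743, 0.2972, 0.0088]), np.float64(0.0021))
roof +x up-edge corner (array([0.5226, 0.164 , 0.1019]), np.float64(0.0265)) is?
roof +x lower corner (array([0.5366, 0.1199, 0.053 ]), np.float64(0.0015))
roof upper corner at c1(200,208) (array([0.5366, 0.1199, 0.053 ]), np.float64(0.0015))
mouth rim +x corner bottom? (array([0.535 , 0.2987, 0.1364]), np.float64(0.0058))
mouth rim -x (array([0.5151, 0.3054, 0.165 ]), np.float64(0.0099))
```

View pics/g1.png

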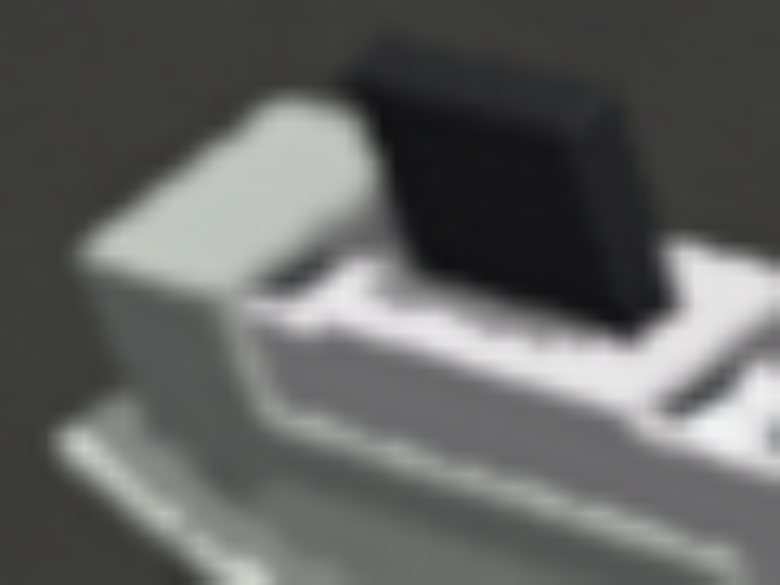

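View pics/g2.png

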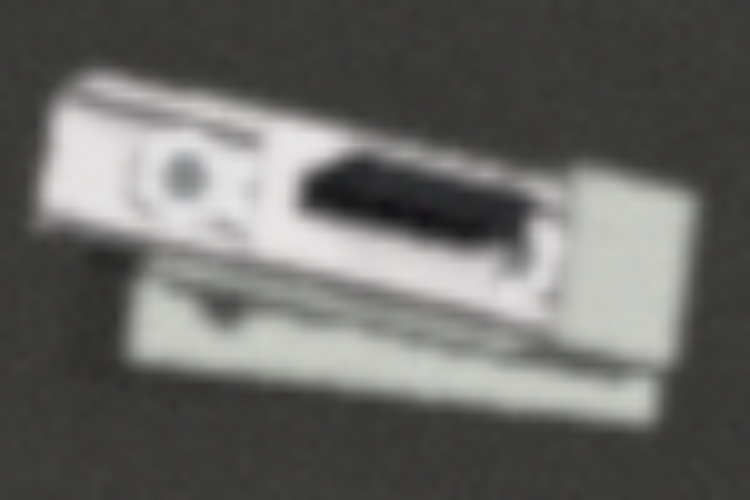

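```bash
cat >> h.py <<'E'
def tri(a,b):
    o1,d1,R1=rays('scene',[a]);o2,d2,R2=rays('top',[b]); d1=R1@d1[0];d2=R2@d2[0]
    t=np.linalg.lstsq(np.c_[d1,-d2],o2-o1,rcond=None)[0]; p,q=o1+t[0]*d1,o2+t[1]*d2
    return ((p+q)/2).round(4),np.linalg.norm(p-q).round(4)
E
python3 - <<'E'
from h import *
S=lambda x,y:(x/13-.5+265,y/13-.5+212)
T=lambda x,y:(x/10-.5+205,y/10-.5+172)
for nm,a,b in(('roof up',(238,300),(577,165)),('roof lo',(83,252),(697,197)),('foot hi',None,None)):
    if a: print(nm,tri(S(*a),T(*b)))
# shaker mouth bottom corners + rim, scene c1 coords
S=lambda x,y:(x/6-.5+250,y/6-.5+200)
print('mouth +x bottom? ',tri(S(510,362),T(100,70)),' -x outer bottom',tri(S(590,298),T(38,222)))
print('foot top view', plane('top',[T(128,360),T(658,425)],.006), plane('scene',[S(425,537),S(118,275),S(553,415)],.006))
E
```

```text
roof up (array([0.5366, 0.1577, 0.0714]), np.float64(0.0037))
roof lo (array([0.5356, 0.1194, 0.0515]), np.float64(0.0012))
mouth +x bottom?  (array([0.5392, 0.3035, 0.1153]), np.float64(0.0117))  -x outer bottom (array([0.4939, 0.311 , 0.1157]), np.float64(0.0006))
foot top view [[0.4756242  0.29779548 0.006     ]
 [0.4709308  0.12543202 0.006     ]] [[0.55215513 0.29544179 0.006     ]
 [0.54434631 0.1231952  0.006     ]
 [0.47315387 0.29537184 0.006     ]]
```

```bash
cat >> h.py <<'E'
YAW=np.radians(88.2); SL=np.radians(28)
def shR(yaw,pitch):  # shaker axes; pitch>0 mouth up
    x=np.array([np.cos(yaw)*np.cos(pitch),np.sin(yaw)*np.cos(pitch),np.sin(pitch)]);y=np.array([-np.sin(yaw),np.cos(yaw),0]);return np.c_[x,y,np.cross(x,y)]
FLIP=np.diag([1,-1,-1.])
def toolR(yaw,pitch): return shR(yaw,pitch)@FLIP
HOME=np.array([.5095,.226,.0655])
def plan(P1,R1,N,g,P0=None,R0=None,nd=(2,3)):
    s=sense()
    if P0 is None: P0=s['position']; R0=R.from_rotvec(s['tool_rot']).as_matrix()
    dr=R.from_matrix(R0.T@R1).as_rotvec(); P=P0.copy();Rc=R0.copy(); rows=[]
    for i in range(N):
        Pt=P0+(P1-P0)*(i+1)/N; Rt=R0@R.from_rotvec(dr*(i+1)/N).as_matrix()
        t=np.round(Rc.T@(Pt-P)*100,nd[0]); w=np.round(R.from_matrix(Rc.T@Rt).as_rotvec(),nd[1])
        rows.append(' '.join('%g'%v for v in [*t,*w,g])); P=P+Rc@t/100; Rc=Rc@R.from_rotvec(w).as_matrix()
    for k in range(0,N,10): print('; '.join(rows[k:k+10]))
    print('end err mm',((P-P1)*1000).round(1),'step mm',np.linalg.norm(P1-P0)/N*1000,'deg',np.degrees(np.linalg.norm(dr))/N)
    return P,Rc
def st():
    s=sense(); Rm=R.from_rotvec(s['tool_rot']).as_matrix()
    xs=Rm[:,0]; ys=-Rm[:,1]
    print('t',round(s['time_s'],2),'pos',s['position'].round(4),'yaw',np.degrees(np.arctan2(-ys[0],ys[1])).round(1) ,'pitch',np.degrees(np.arcsin(xs[2])).round(1),'roll',np.degrees(np.arcsin(ys[2])).round(1),'q',s['q'].round(2),'F',s['ft_force'].round(1),'w',round(s['width'],4))
E
python3 - <<'E'
from h import *
st()
Rg=toolR(YAW,SL); M=shR(YAW,SL); fin=HOME+M@[0,0,.058]; print('fin',fin)
tcp=fin-M[:,2]*.019; pre=tcp+M[:,2]*.085; print(tcp,pre)
P,Rc=plan(pre,Rg,20,1)
E
```

```text
t 0.1 pos [0.2369 0.4958 0.2302] yaw 154.5 pitch 0.0 roll 0.1 q [ 1.02  0.09  1.37  0.    1.68 -0.1 ] F [-0.   0.4  0.1] w 0.0858
fin [0.50864471 0.19878409 0.11671096]
[0.50892489 0.20769964 0.09993496] [0.50767144 0.16781425 0.1749855 ]
-1.93 -0.9 0.28 -0.014 0.022 0.057 1; -1.98 -0.78 0.22 -0.014 0.021 0.056 1; -2.03 -0.68 0.17 -0.015 0.022 0.057 1; -2.06 -0.56 0.12 -0.014 0.022 0.056 1; -2.1 -0.45 0.06 -0.014 0.021 0.057 1; -2.12 -0.33 0.01 -0.014 0.022 0.057 1; -2.13 -0.21 -0.03 -0.014 0.022 0.056 1; -2.15 -0.08 -0.09 -0.015 0.021 0.057 1; -2.14 0.03 -0.13 -0.014 0.022 0.056 1; -2.13 0.16 -0.18 -0.014 0.022 0.057 1
-2.11 0.28 -0.22 -0.014 0.021 0.056 1; -2.09 0.41 -0.26 -0.014 0.022 0.057 1; -2.06 0.52 -0.3 -0.015 0.022 0.057 1; -2.02 0.65 -0.33 -0.014 0.022 0.056 1; -1.96 0.76 -0.37 -0.014 0.021 0.057 1; -1.92 0.88 -0.4 -0.014 0.022 0.056 1; -1.85 1 -0.43 -0.015 0.022 0.057 1; -1.79 1.1 -0.45 -0.014 0.021 0.057 1; -1.71 1.2 -0.47 -0.014 0.022 0.056 1; -1.62 1.31 -0.49 -0.014 0.022 0.057 1
end err mm [-0.  0. -0.] step mm 21.44545170637196 deg 3.566342232258653
```

>>> step_arm(moves="-1.93 -0.9 0.28 -0.014 0.022 0.057 1; -1.98 -0.78 0.22 -0.014 0.021 0.056 1; -2.03 -0.68 0.17 -0.015 0.022 0.057 1; -2.06 -0.56 0.12 -0.014 0.022 0.056 1; -2.1 -0.45 0.06 -0.014 0.021 0.057 1; -2.12 -0.33 0.01 -0.014 0.022 0.057 1; -2.13 -0.21 -0.03 -0.014 0.022 0.056 1; -2.15 -0.08 -0.09 -0.015 0.021 0.057 1; -2.14 0.03 -0.13 -0.014 0.022 0.056 1; -2.13 0.16 -0.18 -0.014 0.022 0.057 1")

```text
time_s: 0.93
position: [0.3728, 0.3312, 0.2029]
tool_rot: [-1.437, -2.576, -0.273]
ft_force: [0.5, 0.9, 0.4]
width: 0.0852
```

>>> step_arm(moves="-2.11 0.28 -0.22 -0.014 0.021 0.056 1; -2.09 0.41 -0.26 -0.014 0.022 0.057 1; -2.06 0.52 -0.3 -0.015 0.022 0.057 1; -2.02 0.65 -0.33 -0.014 0.022 0.056 1; -1.96 0.76 -0.37 -0.014 0.021 0.057 1; -1.92 0.88 -0.4 -0.014 0.022 0.056 1; -1.85 1 -0.43 -0.015 0.022 0.057 1; -1.79 1.1 -0.45 -0.014 0.021 0.057 1; -1.71 1.2 -0.47 -0.014 0.022 0.056 1; -1.62 1.31 -0.49 -0.014 0.022 0.057 1; 0 0 0 0 0 0 1")

```text
time_s: 1.85
position: [0.5092, 0.165, 0.1736]
tool_rot: [-1.988, -1.913, -0.494]
ft_force: [-0.3, 0.3, -0.9]
width: 0.0852
```

Run:
```python
from h import *
st()
for n in('scene','top'): grab(n,n+'1.png')
a=cv2.imread('pics/scene1.png')[150:300,230:430];b=cv2.imread('pics/top1.png')[130:280,180:380]
cv2.imwrite('pics/v1.png',cv2.resize(np.hstack([a,b]),(800,300)))
Rg=toolR(YAW,SL); M=shR(YAW,SL); fin=HOME+M@[0,0,.058]
tcp=fin-M[:,2]*.019; plan(tcp,Rg,8,1)
```

```text
t 1.85 pos [0.5092 0.165  0.1736] yaw 87.8 pitch 28.1 roll 0.1 q [-0.09  0.02  1.63  0.49  1.52 -0.08] F [-0.3  0.3 -0.9] w 0.0852
-0 -0 1.06 -0 -0 -0 1; -0 -0 1.06 -0 -0.001 -0 1; -0 -0 1.07 -0 0 -0.001 1; -0.01 -0 1.06 -0 -0 0 1; 0 -0 1.06 -0 -0.001 0 1; 0 -0 1.06 -0 0 -0 1; 0 -0 1.07 -0.001 -0 -0 1; 0.01 -0 1.06 0 -0 -0 1
end err mm [0. 0. 0.] step mm 10.624507969910567 deg 0.020648097857068167
```

View pics/v1.png

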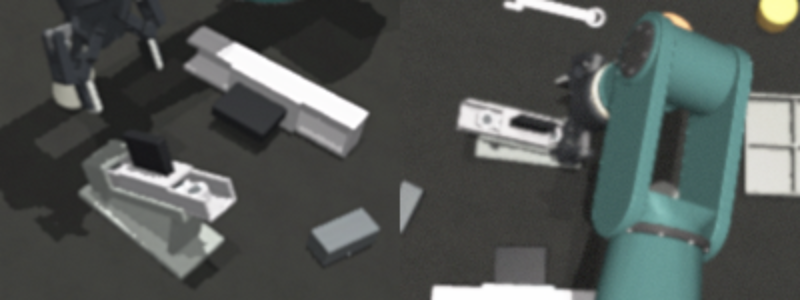

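Run:
```python
from h import *
s=sense();print(project('scene',[s['position']]),project('top',[s['position']]))
a=cv2.imread('pics/scene1.png')[130:250,230:350];b=cv2.imread('pics/top1.png')[150:230,195:295]
cv2.imwrite('pics/v2.png',np.hstack([cv2.resize(a,(400,400)),cv2.resize(b,(400,400))]))
```

```text
[[295.58239749 199.74226681]] [[255.66827298 188.83204501]]
```

View pics/v2.png

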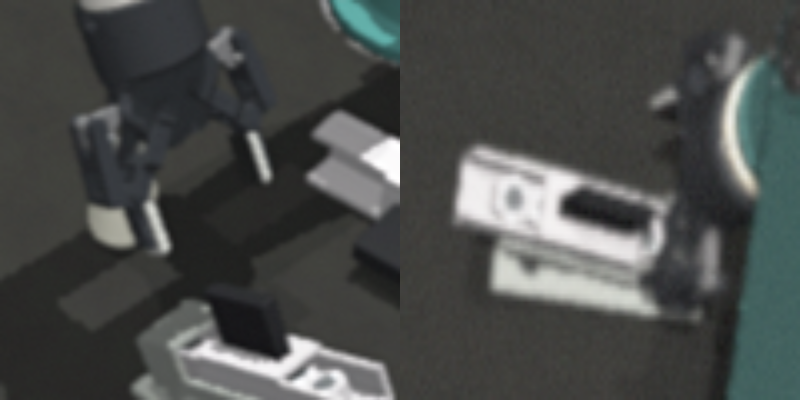

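>>> step_arm(moves="0 0 1.06 0 0 0 1; 0 0 1.06 0 0 0 1; 0 0 1.06 0 0 0 1; 0 0 1.06 0 0 0 1; 0 0 1.06 0 0 0 1; 0 0 1.06 0 0 0 1; 0 0 1.06 0 0 0 1; 0 0 1.06 0 0 0 1; 0 0 0 0 0 0 1")

```text
time_s: 2.7
position: [0.5076, 0.2092, 0.0982]
tool_rot: [-1.979, -1.918, -0.491]
ft_force: [-0.5, 0.0, -0.3]
width: 0.0852
```

>>> step_arm(moves="0 0 0 0 0 0 -1; 0 0 0 0 0 0 -1; 0 0 0 0 0 0 -1; 0 0 0 0 0 0 -1; 0 0 0 0 0 0 -1; 0 0 0 0 0 0 -1; 0 0 0 0 0 0 -1; 0 0 0 0 0 0 -1; 0 0 0 0 0 0 -1; 0 0 0 0 0 0 -1")

```text
time_s: 3.53
position: [0.5099, 0.208, 0.1014]
tool_rot: [-1.981, -1.92, -0.498]
ft_force: [2.3, -3.4, 1.0]
width: 0.0132
```

Run:
```python
from h import *
st()
for n in('scene','top'): grab(n,n+'2.png')
a=cv2.imread('pics/scene2.png')[150:300,230:380];b=cv2.imread('pics/top2.png')[150:230,195:295]
cv2.imwrite('pics/v3.png',np.hstack([cv2.resize(a,(400,400)),cv2.resize(b,(400,400))]))
```

```text
t 3.53 pos [0.5099 0.208  0.1014] yaw 88.2 pitch 28.1 roll -0.1 q [-0.    0.09  1.71  0.5   1.35 -0.09] F [ 2.3 -3.4  1. ] w 0.0132
```

View pics/v3.png

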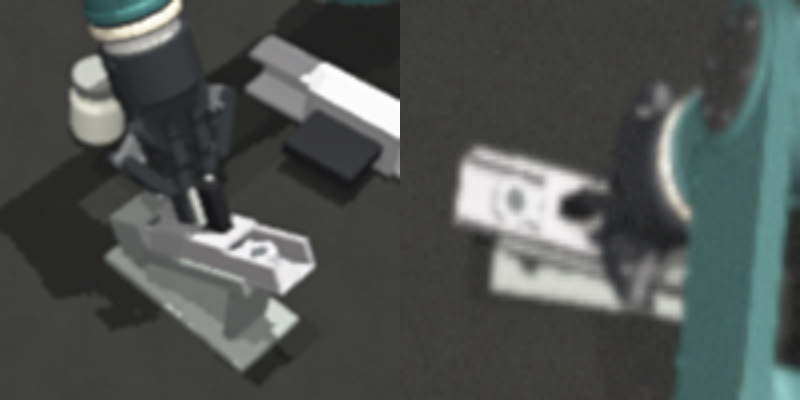

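>>> step_arm(moves="0.3 0 -0.1 0 0 0 -1; 0.5 0 0 0 0 0 -1; 0.7 0 0 0 0 0 -1; 0.7 0 0 0 0 0 -1; 0.7 0 0 0 0 0 -1; 0.7 0 0 0 0 0 -1; 0.7 0 0 0 0 0 -1; 0.7 0 0 0 0 0 -1; 0.7 0 0 0 0 0 -1; 0.5 0 0 0 0 0 -1; 0.3 0 0 0 0 0 -1; 0 0 -0.3 0 0 0 -1")

```text
time_s: 4.63
position: [0.5098, 0.2646, 0.134]
tool_rot: [-1.978, -1.918, -0.494]
ft_force: [0.3, 1.1, -5.1]
width: 0.0136
```

Run:
```python
from h import *
st()
for n in('scene','top'): grab(n,n+'3.png')
a=cv2.imread('pics/scene3.png')[150:300,230:380];b=cv2.imread('pics/top3.png')[150:230,185:285]
cv2.imwrite('pics/v4.png',np.hstack([cv2.resize(a,(400,400)),cv2.resize(b,(400,400))]))
```

```text
t 4.63 pos [0.5098 0.2646 0.134 ] yaw 88.3 pitch 28.2 roll 0.1 q [0.11 0.08 1.65 0.5  1.37 0.05] F [ 0.3  1.1 -5.1] w 0.0136
```

View pics/v4.png

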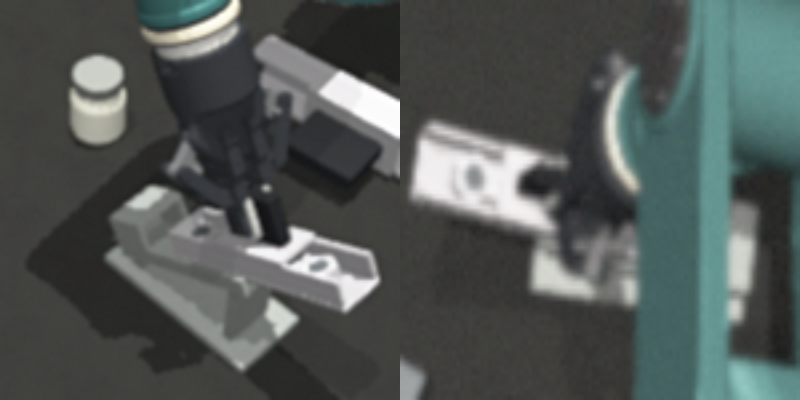

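```bash
cat >> h.py <<'E'
def cur():
    s=sense(); Rm=R.from_rotvec(s['tool_rot']).as_matrix(); ys=-Rm[:,1]
    return s['position'],np.arctan2(-ys[0],ys[1]),np.arcsin(Rm[2,0])
def planyp(P1,yaw1,p1,N,g=-1,start=None,ease=True):
    P0,y0,p0=start or cur(); y1,q1=np.radians(yaw1),np.radians(p1); P=np.array(P0);Rc=toolR(y0,p0); rows=[];mx=0
    for i in range(N):
        t=(i+1)/N
        if ease: # trapezoid with 15% ramps
            a=.15; t=(t*t/(2*a) if t<a else (t-a/2 if t<1-a else 1-a-(1-t)**2/(2*a)))/(1-a)
        Pt=P0+(np.array(P1)-P0)*t; Rt=toolR(y0+(y1-y0)*t,p0+(q1-p0)*t)
        d=np.round(Rc.T@(Pt-P)*100,1); w=np.round(R.from_matrix(Rc.T@Rt).as_rotvec(),3)
        mx=max(mx,np.linalg.norm(w)); rows.append(' '.join('%g'%(v+0) for v in [*d,*w,g])); P=P+Rc@d/100; Rc=Rc@R.from_rotvec(w).as_matrix()
    for k in range(0,N,12): print('; '.join(rows[k:k+12]))
    print('end err mm',((P-P1)*1000).round(1),'maxrot deg',np.degrees(mx).round(2))
def mouth2tcp(m,yaw,p): # tcp position for mouth point m
    return np.array(m)-shR(np.radians(yaw),np.radians(p))@[.096,0,-.036]
E
python3 - <<'E'
from h import *
P=cur()[0]+np.array([0,0,.11]); 
planyp(P,88.2,28,6)
A=mouth2tcp((.54,-.21,.2),-20,22); print('A',A)
planyp(A,-20,22,24,start=(P,np.radians(88.2),np.radians(28)))
E
```

```text
0.6 0 -1 0 0 0 -1; 1 0 -1.9 0 -0.001 0 -1; 1 0 -1.9 0 0 0 -1; 1 0 -2 0 -0.001 0 -1; 1 0 -1.9 0 -0.001 0 -1; 0.6 0 -1 0 0 0 -1
end err mm [0.  0.2 0.1] maxrot deg 0.06
A [ 0.44368575 -0.17494448  0.19741639]
-0.3 0 -0.1 -0.006 -0.001 0.011 -1; -0.8 -0.1 -0.4 -0.018 -0.002 0.034 -1; -1.4 -0.1 -0.5 -0.03 -0.003 0.057 -1; -2 0 -0.8 -0.041 -0.005 0.078 -1; -2 0.1 -0.8 -0.042 -0.005 0.083 -1; -2 0.4 -0.7 -0.042 -0.006 0.082 -1; -2 0.6 -0.8 -0.041 -0.005 0.083 -1; -1.9 0.8 -0.7 -0.041 -0.005 0.083 -1; -1.9 0.9 -0.6 -0.041 -0.005 0.083 -1; -1.7 1.2 -0.6 -0.04 -0.005 0.084 -1; -1.7 1.3 -0.6 -0.04 -0.005 0.083 -1; -1.6 1.4 -0.5 -0.039 -0.005 0.084 -1
-1.4 1.6 -0.4 -0.039 -0.005 0.084 -1; -1.3 1.8 -0.3 -0.039 -0.006 0.084 -1; -1.2 1.8 -0.3 -0.038 -0.005 0.084 -1; -1 1.9 -0.2 -0.037 -0.005 0.085 -1; -0.8 2.1 -0.1 -0.037 -0.005 0.085 -1; -0.6 2.1 0 -0.037 -0.005 0.085 -1; -0.5 2.1 0 -0.037 -0.005 0.085 -1; -0.3 2.2 0.2 -0.035 -0.005 0.085 -1; -0.1 2 0.2 -0.034 -0.005 0.082 -1; 0.1 1.5 0.1 -0.024 -0.004 0.059 -1; 0.1 0.9 0.2 -0.015 -0.002 0.036 -1; 0 0.3 0 -0.005 -0.001 0.012 -1
end err mm [-0.   0.4  0.4] maxrot deg 5.34
```

>>> step_arm(moves="0.6 0 -1 0 0 0 -1; 1 0 -1.9 0 0 0 -1; 1 0 -1.9 0 0 0 -1; 1 0 -2 0 0 0 -1; 1 0 -1.9 0 0 0 -1; 0.6 0 -1 0 0 0 -1")

```text
time_s: 5.23
position: [0.5114, 0.2643, 0.2491]
tool_rot: [-1.98, -1.921, -0.503]
ft_force: [0.1, -0.2, -3.6]
width: 0.0134
```

>>> step_arm(moves="-0.3 0 -0.1 -0.006 -0.001 0.011 -1; -0.8 -0.1 -0.4 -0.018 -0.002 0.034 -1; -1.4 -0.1 -0.5 -0.03 -0.003 0.057 -1; -2 0 -0.8 -0.041 -0.005 0.078 -1; -2 0.1 -0.8 -0.042 -0.005 0.083 -1; -2 0.4 -0.7 -0.042 -0.006 0.082 -1; -2 0.6 -0.8 -0.041 -0.005 0.083 -1; -1.9 0.8 -0.7 -0.041 -0.005 0.083 -1; -1.9 0.9 -0.6 -0.041 -0.005 0.083 -1; -1.7 1.2 -0.6 -0.04 -0.005 0.084 -1; -1.7 1.3 -0.6 -0.04 -0.005 0.083 -1; -1.6 1.4 -0.5 -0.039 -0.005 0.084 -1")

```text
time_s: 6.23
position: [0.4749, 0.0432, 0.218]
tool_rot: [-2.82, -0.853, -0.62]
ft_force: [0.7, 0.0, -4.7]
width: 0.0134
```

>>> step_arm(moves="-1.4 1.6 -0.4 -0.039 -0.005 0.084 -1; -1.3 1.8 -0.3 -0.039 -0.006 0.084 -1; -1.2 1.8 -0.3 -0.038 -0.005 0.084 -1; -1 1.9 -0.2 -0.037 -0.005 0.085 -1; -0.8 2.1 -0.1 -0.037 -0.005 0.085 -1; -0.6 2.1 0 -0.037 -0.005 0.085 -1; -0.5 2.1 0 -0.037 -0.005 0.085 -1; -0.3 2.2 0.2 -0.035 -0.005 0.085 -1; -0.1 2 0.2 -0.034 -0.005 0.082 -1; 0.1 1.5 0.1 -0.024 -0.004 0.059 -1; 0.1 0.9 0.2 -0.015 -0.002 0.036 -1; 0 0.3 0 -0.005 -0.001 0.012 -1")

```text
time_s: 7.23
position: [0.4421, -0.1749, 0.1937]
tool_rot: [2.979, -0.533, 0.569]
ft_force: [-0.1, 0.2, -4.8]
width: 0.0132
```

```bash
cat >> h.py <<'E'
def look(k):
    for n in('scene','top'): grab(n,f'{n}{k}.png')
    a=cv2.imread(f'pics/scene{k}.png')[100:250,110:260];b=cv2.imread(f'pics/top{k}.png')[155:255,310:410]
    cv2.imwrite(f'pics/v{k}.png',np.hstack([cv2.resize(a,(400,400),interpolation=cv2.INTER_CUBIC),cv2.resize(b,(400,400),interpolation=cv2.INTER_CUBIC)]))
E
python3 - <<'E'
from h import *
st(); look(5)
E
```

```text
t 7.23 pos [ 0.4421 -0.1749  0.1937] yaw -20.2 pitch 21.6 roll 0.2 q [-0.55 -0.35  1.87  0.08  1.24  1.37] F [-0.1  0.2 -4.8] w 0.0132
```

View pics/scene5.png

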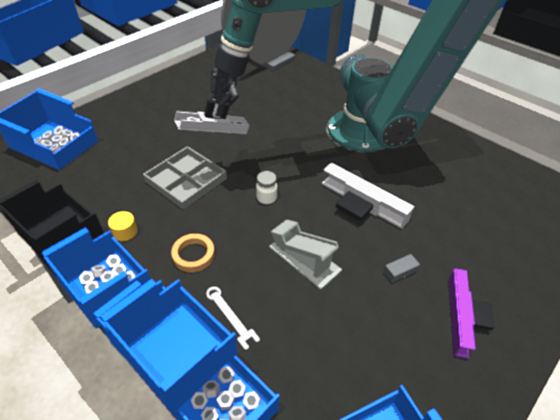

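View pics/v5.png

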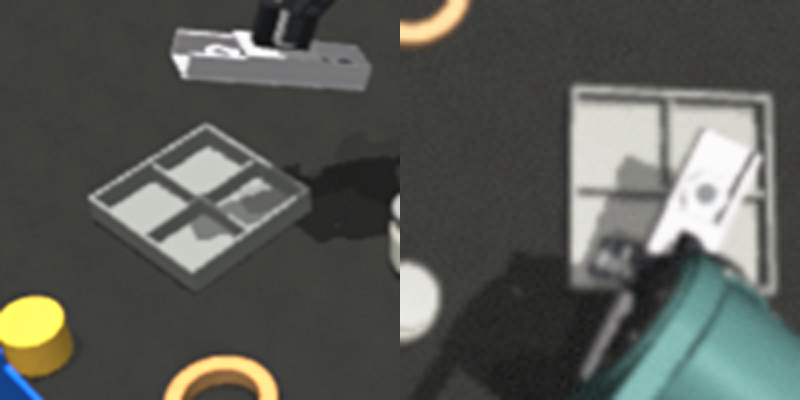

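```bash
cat >> h.py <<'E'
TC=np.array([.539,-.2135])
def planm(m,yaw,p,N,m0=None,yaw0=None,p0=None,ease=True,g=-1):
    """mouth-point linear path, pitch about mouth; start = current measured unless given"""
    if m0 is None:
        P,y0,pp=cur(); m0=P+shR(y0,pp)@[.096,0,-.036]; yaw0,p0=np.degrees([y0,pp])
    m0=np.array(m0);m=np.array(m); Rc=toolR(*np.radians([yaw0,p0])); P=mouth2tcp(m0,yaw0,p0); rows=[];mx=0
    for i in range(N):
        t=(i+1)/N
        if ease:
            a=.25; t=(t*t/(2*a) if t<a else (t-a/2 if t<1-a else 1-a-(1-t)**2/(2*a)))/(1-a)
        y=yaw0+(yaw-yaw0)*t;pt=p0+(p-p0)*t; Pt=mouth2tcp(m0+(m-m0)*t,y,pt); Rt=toolR(*np.radians([y,pt]))
        d=np.round(Rc.T@(Pt-P)*100,1); w=np.round(R.from_matrix(Rc.T@Rt).as_rotvec(),2); mx=max(mx,np.linalg.norm(w))
        rows.append(' '.join('%g'%(v+0) for v in [*d,*w,g])); P=P+Rc@d/100; Rc=Rc@R.from_rotvec(w).as_matrix()
    for k in range(0,N,12): print('; '.join(rows[k:k+12]))
    ye=np.degrees(np.arctan2(Rc[0,1],-Rc[1,1])); pe=np.degrees(np.arcsin(Rc[2,0])); me=P+Rc@FLIP@[.096,0,-.036]
    print('end mouth',me.round(4),'yaw',ye.round(1),'pitch',pe.round(1),'maxdeg',np.degrees(mx).round(1)); return me,ye,pe
def st2():
    P,y,p=cur(); print('mouth',(P+shR(y,p)@[.096,0,-.036]).round(4),np.degrees([y,p]).round(1)); st()
E
python3 - <<'E'
from h import *
T=lambda x,y:(310+x/4-.4,155+y/4-.4)
c=plane('top',[T(172,86),T(373,95),T(375,293),T(170,290)],.03);print(c,c.mean(0),np.diff(c,axis=0))
S=lambda x,y:(110+x*.375-.3,100+y*.375-.3)
c=plane('scene',[S(206,123),S(312,190),S(195,278),S(88,198)],.03);print(c,c.mean(0))
e=planm((.567,-.170,.058),-20,2,10)
planm(e[0],-20,-10,6,*e)
E
```

```text
[[ 0.61570501 -0.12735536  0.03      ]
 [ 0.62473666 -0.29211424  0.03      ]
 [ 0.46233225 -0.29838027  0.03      ]
 [ 0.44952829 -0.13502941  0.03      ]] [ 0.53807556 -0.21321982  0.03      ] [[ 0.00903165 -0.16475887  0.        ]
 [-0.16240441 -0.00626603  0.        ]
 [-0.01280396  0.16335086  0.        ]]
[[ 0.46254348 -0.29973712  0.03      ]
 [ 0.45296021 -0.1343189   0.03      ]
 [ 0.61841748 -0.12003397  0.03      ]
 [ 0.62512311 -0.28916831  0.03      ]] [ 0.53976107 -0.21081458  0.03      ]
-0.1 -0.1 0.3 0 -0.01 0 -1; -0.2 -0.4 0.8 0 -0.03 0 -1; -0.2 -0.6 1.3 0 -0.04 0 -1; -0.3 -0.6 1.4 0 -0.05 0 -1; -0.1 -0.6 1.4 0 -0.04 0 -1; 0 -0.6 1.4 0 -0.05 0 -1; 0 -0.7 1.4 0 -0.04 0 -1; 0.1 -0.5 1.3 0 -0.05 0 -1; 0.2 -0.4 0.9 0 -0.02 0 -1; 0 -0.1 0.3 0 -0.01 0 -1
end mouth [ 0.5667 -0.1705  0.0581] yaw -20.1 pitch 2.2 maxdeg 2.9
0.1 0 -0.2 0 -0.02 0 -1; 0.1 0 -0.4 0 -0.04 0 -1; 0.2 0 -0.4 0 -0.05 0 -1; 0.2 0 -0.5 0 -0.04 0 -1; 0.2 0 -0.4 0 -0.05 0 -1; 0 0 -0.1 0 -0.01 0 -1
end mouth [ 0.5668 -0.1705  0.0582] yaw -20.1 pitch -9.8 maxdeg 2.9
```

>>> step_arm(moves="-0.1 -0.1 0.3 0 -0.01 0 -1; -0.2 -0.4 0.8 0 -0.03 0 -1; -0.2 -0.6 1.3 0 -0.04 0 -1; -0.3 -0.6 1.4 0 -0.05 0 -1; -0.1 -0.6 1.4 0 -0.04 0 -1; 0 -0.6 1.4 0 -0.05 0 -1; 0 -0.7 1.4 0 -0.04 0 -1; 0.1 -0.5 1.3 0 -0.05 0 -1; 0.2 -0.4 0.9 0 -0.02 0 -1; 0 -0.1 0.3 0 -0.01 0 -1")

```text
time_s: 8.17
position: [0.4776, -0.1362, 0.0908]
tool_rot: [3.09, -0.543, 0.063]
ft_force: [0.6, 0.7, -4.3]
width: 0.0132
```

>>> step_arm(moves="0.1 0 -0.2 0 -0.02 0 -1; 0.1 0 -0.4 0 -0.04 0 -1; 0.2 0 -0.4 0 -0.05 0 -1; 0.2 0 -0.5 0 -0.04 0 -1; 0.2 0 -0.4 0 -0.05 0 -1; 0 0 -0.1 0 -0.01 0 -1")

```text
time_s: 8.67
position: [0.4879, -0.1417, 0.1145]
tool_rot: [-3.054, 0.539, 0.248]
ft_force: [0.2, -0.2, -5.1]
width: 0.0133
```

Run:
```python
from h import *
st2(); look(6)
```

```text
mouth [ 0.5714 -0.1721  0.0634] [-20.   -9.3]
t 8.67 pos [ 0.4879 -0.1417  0.1145] yaw -20.0 pitch -9.3 roll 0.1 q [-0.39  0.17  1.53 -0.    1.61  1.53] F [ 0.2 -0.2 -5.1] w 0.0133
```

View pics/v6.png

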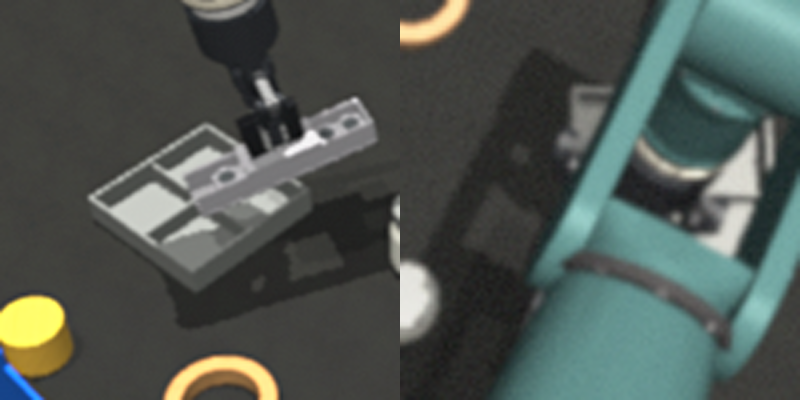

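>>> step_arm(moves="0.1 0 -0.3 0 -0.03 0 -1; 0.1 0 -0.4 0 -0.04 0 -1; 0 0 0 0 0 0 -1; 0 0 0 0 0 0 -1; 0 0 0 0 0 0 -1")

```text
time_s: 9.18
position: [0.4882, -0.1416, 0.1192]
tool_rot: [-3.031, 0.535, 0.358]
ft_force: [0.3, -0.4, -5.0]
width: 0.0133
```

```bash
cat >> h.py <<'E'
def look2(k):
    p,_=grab('scene',f'scene{k}.png')
    a=cv2.imread(f'pics/scene{k}.png')[110:220,120:260]
    cv2.imwrite(f'pics/v{k}.png',cv2.resize(a,(700,550),interpolation=cv2.INTER_CUBIC))
E
python3 - <<'E'
from h import *
st2(); look2(7)
E
```

```text
mouth [ 0.568  -0.1707  0.0618] [-20.  -13.5]
t 9.18 pos [ 0.4882 -0.1416  0.1192] yaw -20.0 pitch -13.5 roll 0.1 q [-0.39  0.22  1.47 -0.01  1.69  1.53] F [ 0.3 -0.4 -5. ] w 0.0133
```

View pics/v7.png

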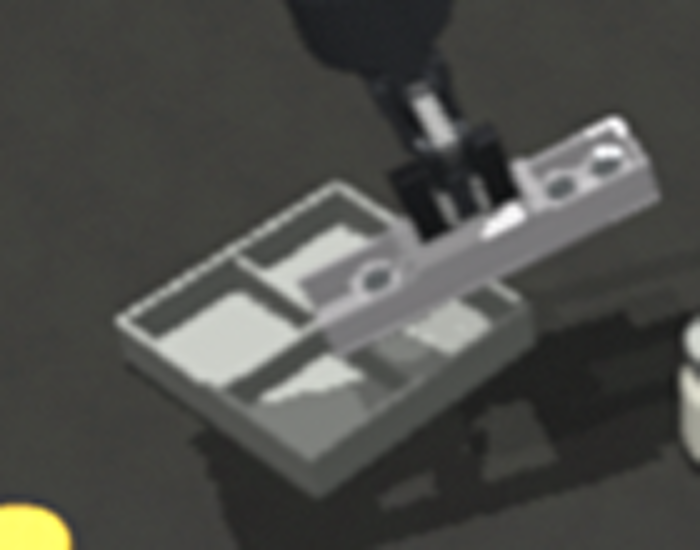

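>>> step_arm(moves="0.1 0 -0.3 0 -0.03 0 -1; 0.1 0 -0.3 0 -0.03 0 -1; 0 0 0 0 0 0 -1; 0 0 0 0 0 0 -1; 0 0 0 0 0 0 -1")

```text
time_s: 9.65
position: [0.4915, -0.1428, 0.1244]
tool_rot: [-3.009, 0.531, 0.448]
ft_force: [-0.3, -0.1, -4.7]
width: 0.0133
```

Run:
```python
from h import *
st2(); look2(8)
```

```text
mouth [ 0.5679 -0.1706  0.062 ] [-20. -17.]
t 9.65 pos [ 0.4915 -0.1428  0.1244] yaw -20.0 pitch -17.0 roll 0.1 q [-0.39  0.26  1.41 -0.01  1.76  1.53] F [-0.3 -0.1 -4.7] w 0.0133
```

View pics/v8.png

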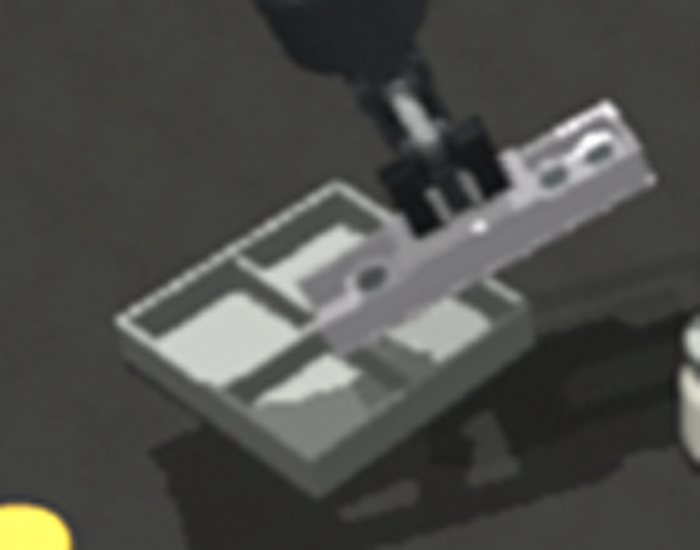

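>>> step_arm(moves="0.1 0 -0.3 0 -0.03 0 -1; 0.1 0 -0.2 0 -0.02 0 -1; 0 0 0 0 0 0 -1; 0 0 0 0 0 0 -1; 0 0 0 0 0 0 -1")

```text
time_s: 10.12
position: [0.495, -0.1441, 0.1286]
tool_rot: [-2.989, 0.527, 0.522]
ft_force: [0.6, -0.5, -4.9]
width: 0.0133
```

Run:
```python
from h import *
st2(); look2(9)
```

```text
mouth [ 0.5683 -0.1708  0.0621] [-20.  -19.8]
t 10.12 pos [ 0.495  -0.1441  0.1286] yaw -20.0 pitch -19.8 roll 0.1 q [-0.39  0.3   1.36 -0.01  1.82  1.53] F [ 0.6 -0.5 -4.9] w 0.0133
```

View pics/v9.png

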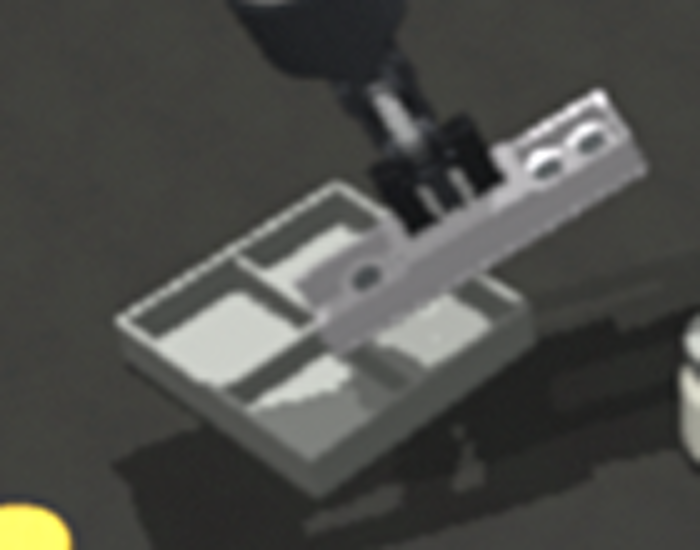

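>>> step_arm(moves="0.1 0 -0.3 0 -0.03 0 -1; 0.1 0 -0.2 0 -0.02 0 -1; 0 0 0 0 0 0 -1; 0 0 0 0 0 0 -1; 0 0 0 0 0 0 -1")

```text
time_s: 10.58
position: [0.4984, -0.1453, 0.1325]
tool_rot: [-2.967, 0.523, 0.595]
ft_force: [0.3, -0.2, -4.4]
width: 0.0132
```

Run:
```python
from h import *
st2(); look2(10)
```

```text
mouth [ 0.5685 -0.1709  0.0623] [-20.  -22.7]
t 10.58 pos [ 0.4984 -0.1453  0.1325] yaw -20.0 pitch -22.7 roll 0.1 q [-0.39  0.35  1.31 -0.01  1.88  1.53] F [ 0.3 -0.2 -4.4] w 0.0132
```

View pics/v10.png

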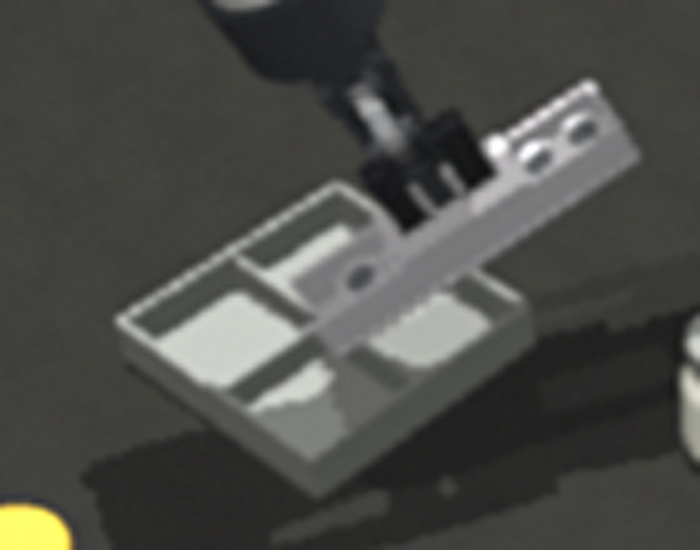

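>>> step_arm(moves="0.2 0 0.1 0 -0.02 0 -1; 0.2 0 0.1 0 -0.02 0 -1; 0.2 0 0.1 0 -0.01 0 -1; 0 0 0 0 0 0 -1; 0 0 0 0 0 0 -1; 0 0 0 0 0 0 -1")

```text
time_s: 11.13
position: [0.5025, -0.1468, 0.1273]
tool_rot: [-2.943, 0.519, 0.668]
ft_force: [-0.3, 0.7, -3.6]
width: 0.0133
```

Run:
```python
from h import *
st2(); look2(11)
```

```text
mouth [ 0.5692 -0.1712  0.0534] [-20.  -25.6]
t 11.13 pos [ 0.5025 -0.1468  0.1273] yaw -20.0 pitch -25.6 roll 0.1 q [-0.38  0.4   1.27 -0.01  1.92  1.53] F [-0.3  0.7 -3.6] w 0.0133
```

View pics/v11.png

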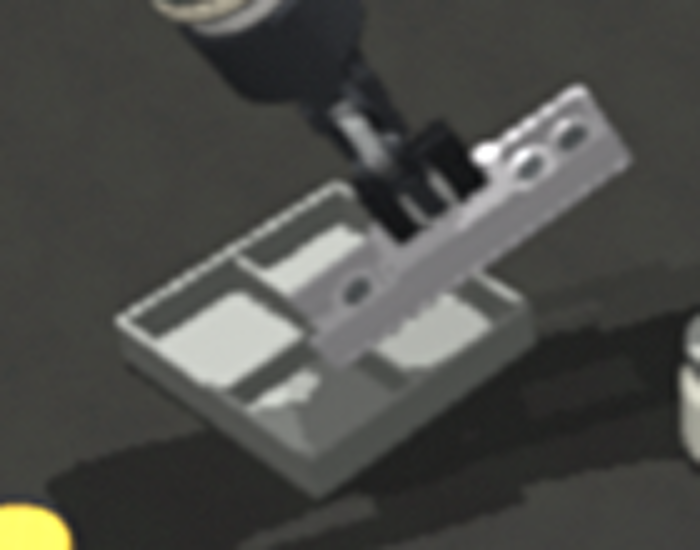

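>>> step_arm(moves="0.1 0 -0.2 0 -0.025 0 -1; 0.1 0 -0.2 0 -0.025 0 -1; 0 0 0 0 0 0 -1; 0 0 0 0 0 0 -1")

```text
time_s: 11.52
position: [0.506, -0.1481, 0.1301]
tool_rot: [-2.919, 0.514, 0.738]
ft_force: [0.5, -0.2, -5.0]
width: 0.0134
```

Run:
```python
from h import *
st2(); look2(12)
```

```text
mouth [ 0.5692 -0.1712  0.0528] [-20.  -28.4]
t 11.52 pos [ 0.506  -0.1481  0.1301] yaw -20.0 pitch -28.4 roll 0.1 q [-0.38  0.44  1.22 -0.02  1.98  1.53] F [ 0.5 -0.2 -5. ] w 0.0134
```

View pics/v12.png

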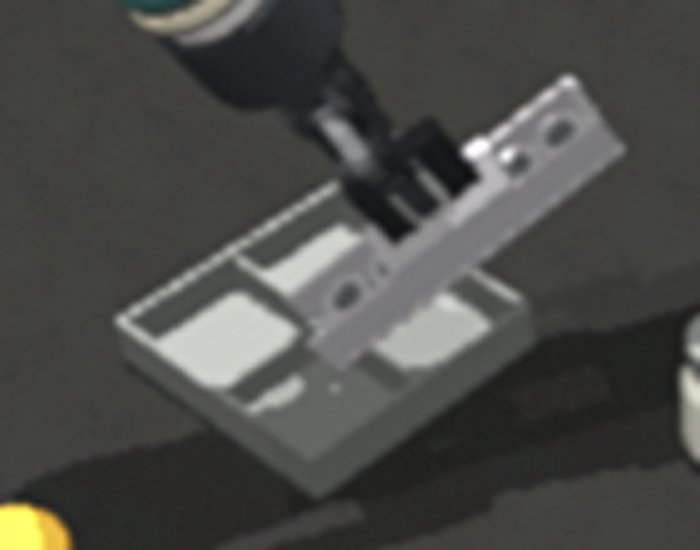

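Run:
```python
from h import *
grab('top');grab('top')
look2(13)
a=cv2.imread('pics/v12.png')[50:400,250:650];b=cv2.imread('pics/v13.png')[50:400,250:650]
cv2.imwrite('pics/cmp.png',np.hstack([a,b]))
```

```text
(no output)
```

View pics/cmp.png

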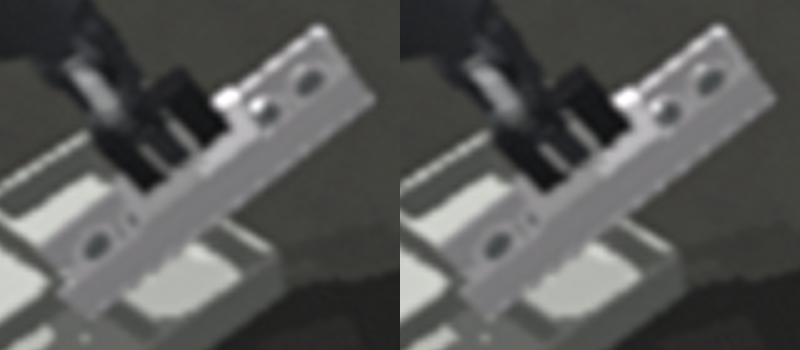

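>>> step_arm(moves="0.1 0 -0.2 0 -0.025 0 -1; 0.1 0 -0.1 0 -0.015 0 -1; 0 0 0 0 0 0 -1; 0 0 0 0 0 0 -1")

```text
time_s: 12.05
position: [0.5089, -0.1492, 0.1316]
tool_rot: [-2.897, 0.511, 0.796]
ft_force: [0.4, -0.5, -4.4]
width: 0.0133
```

Run:
```python
from h import *
st2(); look2(14)
a=cv2.imread('pics/v14.png');look2(15)
a=a[50:400,250:650];b=cv2.imread('pics/v15.png')[50:400,250:650]
cv2.imwrite('pics/cmp2.png',np.hstack([a,b]))
```

```text
mouth [ 0.5691 -0.1711  0.0516] [-20.  -30.7]
t 12.05 pos [ 0.5089 -0.1492  0.1316] yaw -20.0 pitch -30.7 roll 0.1 q [-0.38  0.47  1.18 -0.02  2.02  1.53] F [ 0.4 -0.5 -4.4] w 0.0133
```

View pics/cmp2.png

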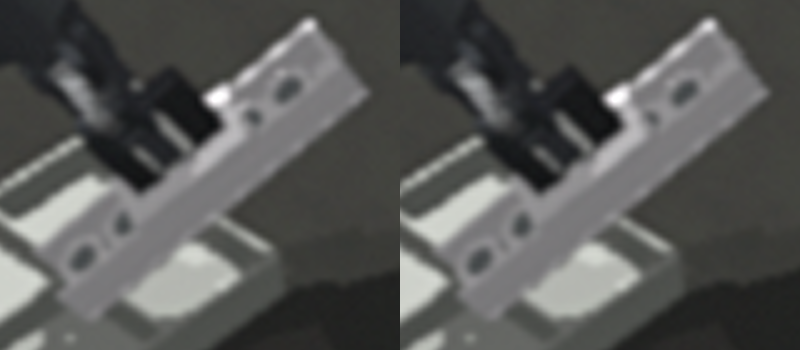

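>>> step_arm(moves="0 0 0 0 0 0 -1; 0 0 0 0 0 0 -1; 0 0 0 0 0 0 -1; -0.4 0 1 0 0.1 0 -1; -0.3 0 0.9 0 0.1 0 -1")

```text
time_s: 12.57
position: [0.4952, -0.1443, 0.1159]
tool_rot: [-2.993, 0.528, 0.507]
ft_force: [-0.2, 0.4, -3.8]
width: 0.0133
```

Run:
```python
from h import *
st2(); look2(16)
```

```text
mouth [ 0.5691 -0.1713  0.0503] [-20.  -19.3]
t 12.57 pos [ 0.4952 -0.1443  0.1159] yaw -20.0 pitch -19.3 roll 0.1 q [-0.39  0.31  1.38 -0.01  1.79  1.53] F [-0.2  0.4 -3.8] w 0.0133
```

View pics/v16.png

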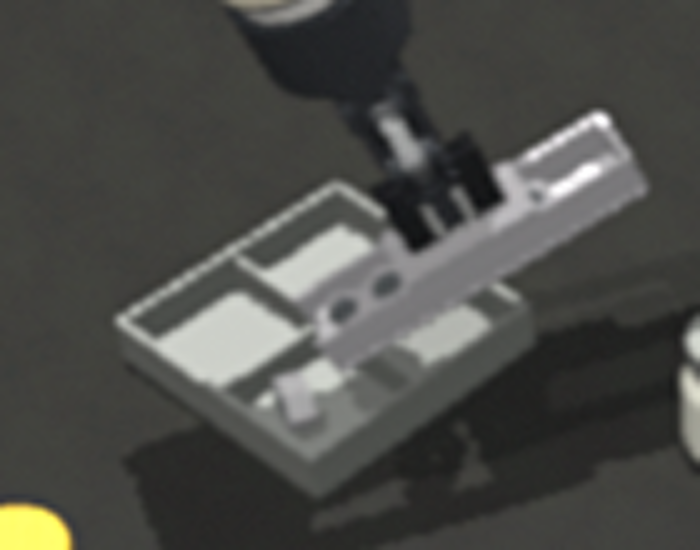

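Run:
```python
from h import *
e=planm((.563,-.2445,.052),-20,-16,9)
planm((.563,-.2445,.052),-20,-28,4,*e)
```

```text
0.1 0.2 0 0 0 0 -1; 0.2 0.7 -0.1 0 0.01 0 -1; 0.3 1.1 0 0 0.01 0 -1; 0.3 1 -0.1 0 0.01 0 -1; 0.4 1.1 -0.1 0 0.01 0 -1; 0.3 1.1 0 0 0 0 -1; 0.3 1 -0.1 0 0.01 0 -1; 0.2 0.7 0 0 0.01 0 -1; 0.1 0.3 0 0 0 0 -1
end mouth [ 0.5625 -0.2448  0.0518] yaw -20.0 pitch -16.1 maxdeg 0.6
0.1 0 -0.3 0 -0.03 0 -1; 0.3 0 -0.7 0 -0.07 0 -1; 0.3 0 -0.7 0 -0.07 0 -1; 0.1 0 -0.3 0 -0.04 0 -1
end mouth [ 0.5623 -0.2448  0.052 ] yaw -20.0 pitch -28.1 maxdeg 4.0
```

>>> step_arm(moves="0.1 0.2 0 0 0 0 -1; 0.2 0.7 -0.1 0 0.01 0 -1; 0.3 1.1 0 0 0.01 0 -1; 0.3 1 -0.1 0 0.01 0 -1; 0.4 1.1 -0.1 0 0.01 0 -1; 0.3 1.1 0 0 0 0 -1; 0.3 1 -0.1 0 0.01 0 -1; 0.2 0.7 0 0 0.01 0 -1; 0.1 0.3 0 0 0 0 -1")

```text
time_s: 13.37
position: [0.4905, -0.2208, 0.1153]
tool_rot: [-3.016, 0.535, 0.419]
ft_force: [-0.2, -0.4, -4.5]
width: 0.0132
```

>>> step_arm(moves="0.1 0 -0.3 0 -0.03 0 -1; 0.3 0 -0.7 0 -0.07 0 -1; 0.3 0 -0.7 0 -0.07 0 -1; 0.1 0 -0.3 0 -0.04 0 -1; 0.1 0 -0.2 0 -0.025 0 -1; 0.1 0 -0.2 0 -0.025 0 -1; 0 0 0 0 0 0 -1")

```text
time_s: 13.95
position: [0.5087, -0.2256, 0.1329]
tool_rot: [-2.896, 0.509, 0.796]
ft_force: [-0.2, 0.6, -4.7]
width: 0.0129
```

Run:
```python
from h import *
st2(); look2(17)
```

```text
mouth [ 0.5689 -0.2475  0.0529] [-20.  -30.8]
t 13.95 pos [ 0.5087 -0.2256  0.1329] yaw -20.0 pitch -30.8 roll 0.2 q [-0.48  0.53  1.1  -0.07  2.05  1.42] F [-0.2  0.6 -4.7] w 0.0129
```

View pics/v17.png

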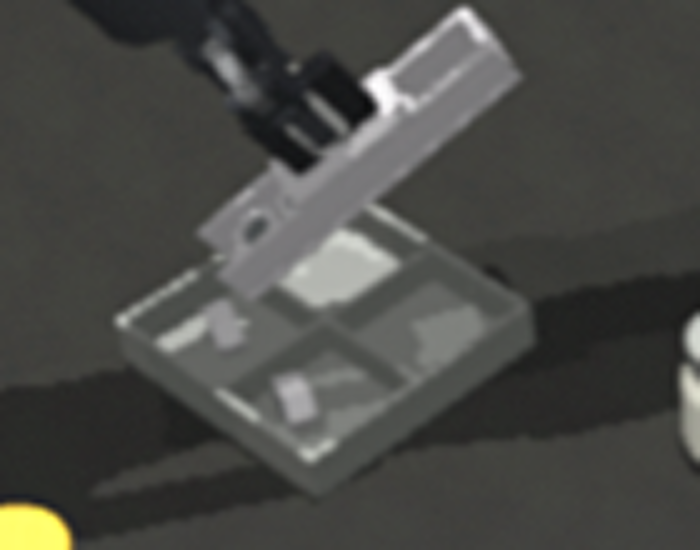

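>>> step_arm(moves="-0.4 0 1 0 0.11 0 -1; -0.4 0 1 0 0.11 0 -1; -0.2 0 0.5 0 0.05 0 -1")

```text
time_s: 14.25
position: [0.4873, -0.2175, 0.1153]
tool_rot: [-3.02, 0.533, 0.402]
ft_force: [-0.7, 0.4, -3.1]
width: 0.0133
```

Run:
```python
from h import *
st2(); look2(18)
e=planm((.489,-.2485,.060),-20,-10,11)
planm((.489,-.2485,.055),-20,-27,4,*e)
```

```text
mouth [ 0.5655 -0.246   0.0554] [-20.  -15.2]
t 14.25 pos [ 0.4873 -0.2175  0.1153] yaw -20.0 pitch -15.2 roll 0.2 q [-0.5   0.29  1.38 -0.04  1.73  1.42] F [-0.7  0.4 -3.1] w 0.0133
-0.2 0.1 0.1 0 0 0 -1; -0.4 0.2 0.1 0 0.01 0 -1; -0.8 0.3 0.2 0 0.01 0 -1; -0.9 0.3 0.3 0 0.01 0 -1; -0.8 0.4 0.3 0 0.01 0 -1; -0.9 0.3 0.2 0 0.01 0 -1; -0.9 0.4 0.2 0 0.01 0 -1; -0.8 0.3 0.3 0 0.01 0 -1; -0.8 0.3 0.2 0 0.01 0 -1; -0.5 0.2 0.1 0 0.01 0 -1; -0.2 0.1 0 0 0 0 -1
end mouth [ 0.4885 -0.2487  0.0601] yaw -20.0 pitch -10.1 maxdeg 0.6
0.2 0 -0.4 0 -0.05 0 -1; 0.5 0 -0.7 0 -0.1 0 -1; 0.4 0 -0.8 0 -0.1 0 -1; 0.3 0 -0.4 0 -0.05 0 -1
end mouth [ 0.4889 -0.2489  0.0544] yaw -20.0 pitch -27.3 maxdeg 5.7
```

View pics/v18.png

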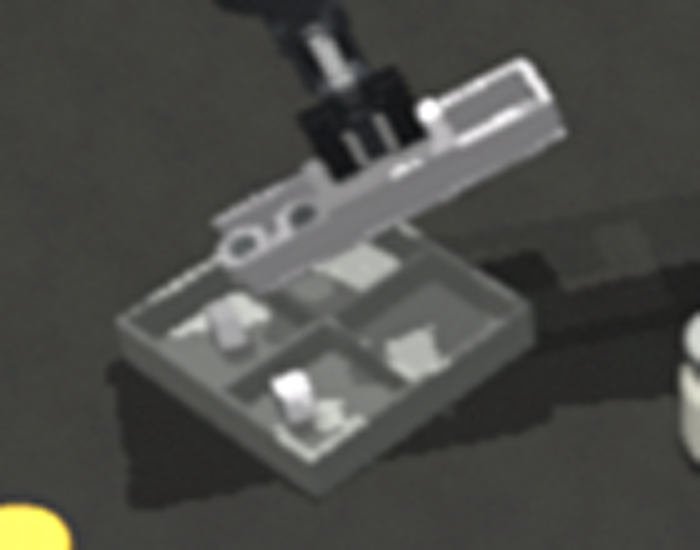

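>>> step_arm(moves="-0.2 0.1 0.1 0 0 0 -1; -0.4 0.2 0.1 0 0.01 0 -1; -0.8 0.3 0.2 0 0.01 0 -1; -0.9 0.3 0.3 0 0.01 0 -1; -0.8 0.4 0.3 0 0.01 0 -1; -0.9 0.3 0.2 0 0.01 0 -1; -0.9 0.4 0.2 0 0.01 0 -1; -0.8 0.3 0.3 0 0.01 0 -1; -0.8 0.3 0.2 0 0.01 0 -1; -0.5 0.2 0.1 0 0.01 0 -1; -0.2 0.1 0 0 0 0 -1")

```text
time_s: 15.22
position: [0.4085, -0.2205, 0.1128]
tool_rot: [-3.05, 0.539, 0.269]
ft_force: [0.7, 0.1, -3.7]
width: 0.0134
```

>>> step_arm(moves="0.2 0 -0.4 0 -0.05 0 -1; 0.5 0 -0.7 0 -0.1 0 -1; 0.4 0 -0.8 0 -0.1 0 -1; 0.3 0 -0.4 0 -0.05 0 -1")

```text
time_s: 15.55
position: [0.43, -0.2281, 0.1308]
tool_rot: [-2.928, 0.516, 0.712]
ft_force: [0.2, -0.7, -3.5]
width: 0.013
```

Run:
```python
from h import *
st2(); look2(19)
```

```text
mouth [ 0.4946 -0.2516  0.0547] [-20.  -27.3]
t 15.55 pos [ 0.43   -0.2281  0.1308] yaw -20.0 pitch -27.3 roll 0.1 q [-0.55  0.33  1.35 -0.09  1.92  1.36] F [ 0.2 -0.7 -3.5] w 0.013
```

View pics/v19.png

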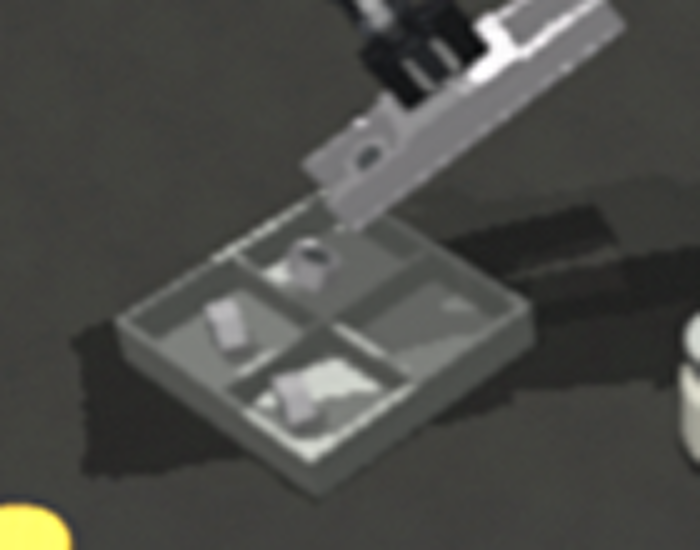

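Run:
```python
from h import *
e=planm((.486,-.1715,.056),-20,-14,10)
planm((.486,-.1715,.054),-20,-30.7,6,*e)
```

```text
-0.1 -0.2 0.1 0 0.01 0 -1; -0.3 -0.6 0.3 0 0.01 0 -1; -0.6 -0.9 0.4 0 0.03 0 -1; -0.5 -1 0.5 0 0.04 0 -1; -0.6 -0.9 0.5 0 0.03 0 -1; -0.6 -1 0.4 0 0.03 0 -1; -0.6 -0.9 0.4 0 0.03 0 -1; -0.5 -1 0.4 0 0.03 0 -1; -0.4 -0.5 0.2 0 0.02 0 -1; -0.1 -0.2 0.1 0 0 0 -1
end mouth [ 0.4858 -0.1718  0.0559] yaw -20.0 pitch -14.2 maxdeg 2.3
0.1 0 -0.2 0 -0.02 0 -1; 0.2 0 -0.5 0 -0.06 0 -1; 0.3 0 -0.6 0 -0.06 0 -1; 0.3 0 -0.5 0 -0.07 0 -1; 0.2 0 -0.6 0 -0.06 0 -1; 0.1 0 -0.2 0 -0.02 0 -1
end mouth [ 0.486  -0.1719  0.0541] yaw -20.0 pitch -30.8 maxdeg 4.0
```

>>> step_arm(moves="-0.1 -0.2 0.1 0 0.01 0 -1; -0.3 -0.6 0.3 0 0.01 0 -1; -0.6 -0.9 0.4 0 0.03 0 -1; -0.5 -1 0.5 0 0.04 0 -1; -0.6 -0.9 0.5 0 0.03 0 -1; -0.6 -1 0.4 0 0.03 0 -1; -0.6 -0.9 0.4 0 0.03 0 -1; -0.5 -1 0.4 0 0.03 0 -1; -0.4 -0.5 0.2 0 0.02 0 -1; -0.1 -0.2 0.1 0 0 0 -1")

```text
time_s: 16.43
position: [0.4017, -0.1399, 0.1163]
tool_rot: [-3.028, 0.533, 0.372]
ft_force: [0.3, 0.7, -3.3]
width: 0.0133
```

>>> step_arm(moves="0.1 0 -0.2 0 -0.02 0 -1; 0.2 0 -0.5 0 -0.06 0 -1; 0.3 0 -0.6 0 -0.06 0 -1; 0.3 0 -0.5 0 -0.07 0 -1; 0.2 0 -0.6 0 -0.06 0 -1; 0.1 0 -0.2 0 -0.02 0 -1; 0 0 0 0 0 0 -1; 0 0 0 0 0 0 -1")

```text
time_s: 17.1
position: [0.4229, -0.149, 0.1351]
tool_rot: [-2.897, 0.511, 0.795]
ft_force: [-0.2, -0.4, -2.7]
width: 0.0126
```

Run:
```python
from h import *
st2(); look2(20)
```

```text
mouth [ 0.4832 -0.171   0.0551] [-20.  -30.7]
t 17.1 pos [ 0.4229 -0.149   0.1351] yaw -20.0 pitch -30.7 roll 0.1 q [-0.44  0.29  1.41 -0.05  1.97  1.48] F [-0.2 -0.4 -2.7] w 0.0126
```

View pics/v20.png

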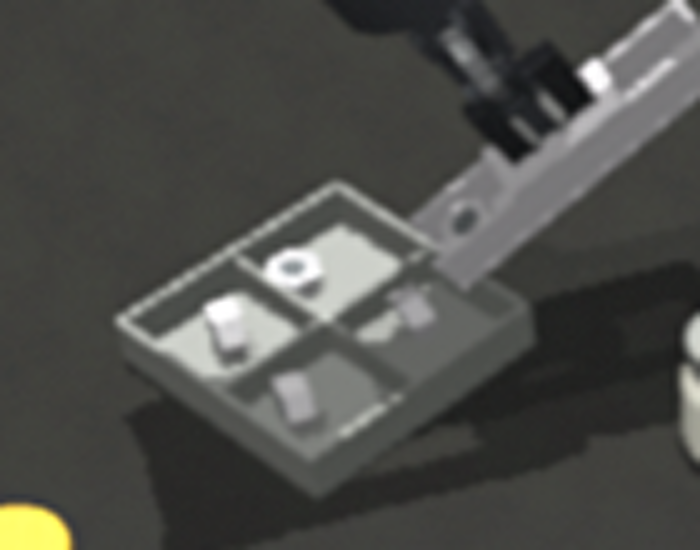

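>>> step_arm(moves="0 0 0 0 0 0 -1; 0 0 0 0 0 0 -1; 0 0 0 0 0 0 -1; 0.1 0 -0.2 0 -0.02 0 -1; 0 0 0 0 0 0 -1; 0 0 0 0 0 0 -1; 0 0 0 0 0 0 -1")

```text
time_s: 17.73
position: [0.4244, -0.1493, 0.1367]
tool_rot: [-2.886, 0.508, 0.824]
ft_force: [-0.8, 0.3, -2.3]
width: 0.013
```

Run:
```python
from h import *
st2(); look2(21)
```

```text
mouth [ 0.4831 -0.1707  0.0555] [-20.  -31.9]
t 17.73 pos [ 0.4244 -0.1493  0.1367] yaw -20.0 pitch -31.9 roll 0.1 q [-0.43  0.31  1.4  -0.05  1.99  1.48] F [-0.8  0.3 -2.3] w 0.013
```

View pics/v21.png

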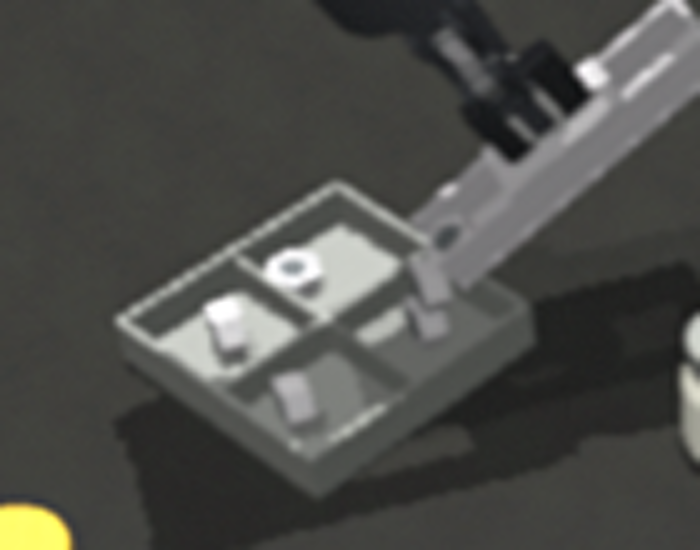

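Run:
```python
from h import *
grab('top');look2(22);a=cv2.imread('pics/v22.png');grab('top');look2(23)
cv2.imwrite('pics/cmp3.png',np.hstack([a[150:400,200:600],cv2.imread('pics/v23.png')[150:400,200:600]]))
```

```text
(no output)
```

View pics/cmp3.png

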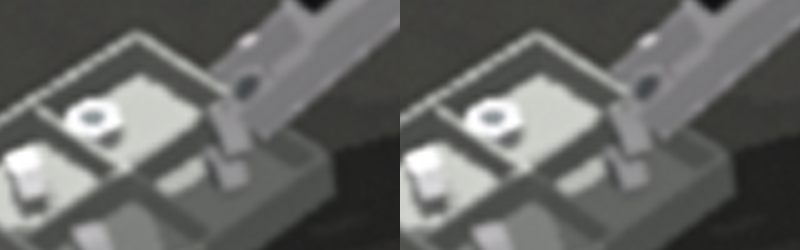

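>>> step_arm(moves="-0.6 0 0 0 0.05 0 -1; -0.8 0 0 0 0.1 0 -1; -0.8 0 0 0 0.1 0 -1; 0 0 0 0 0 0 -1; 0 0 0 0 0 0 -1; 0 0 0 0 0 0 -1")

```text
time_s: 18.48
position: [0.4063, -0.1427, 0.1471]
tool_rot: [-3.005, 0.53, 0.464]
ft_force: [0.7, -0.1, -1.3]
width: 0.0134
```

Run:
```python
from h import *
st2(); look2(24)
```

```text
mouth [ 0.482  -0.1703  0.0838] [-20.  -17.6]
t 18.48 pos [ 0.4063 -0.1427  0.1471] yaw -20.0 pitch -17.6 roll 0.1 q [-0.45  0.08  1.58 -0.03  1.79  1.47] F [ 0.7 -0.1 -1.3] w 0.0134
```

View pics/v24.png

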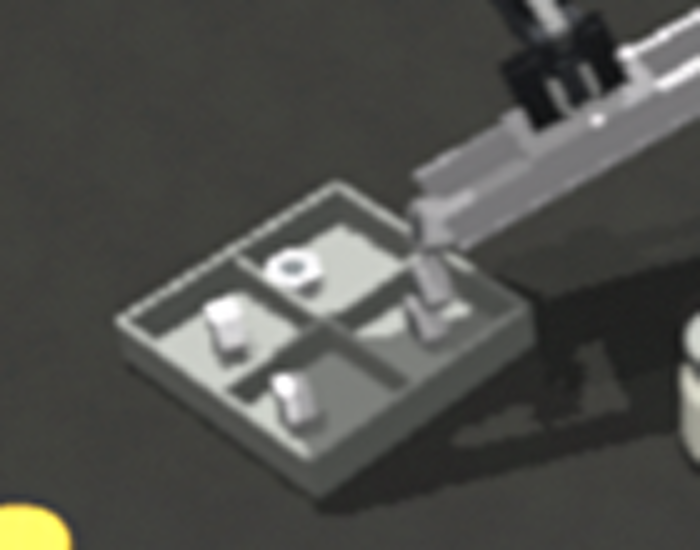

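>>> step_arm(moves="0.7 0 -0.2 0 0 0 -1; 0.7 0 -0.2 0 0 0 -1; 0.7 0 -0.2 0 0 0 -1; 0.7 0 -0.2 0 0 0 -1; 0 0 0 0 0 0 -1; 0 0 0 0 0 0 -1")

```text
time_s: 19.03
position: [0.4339, -0.1528, 0.1457]
tool_rot: [-3.004, 0.53, 0.465]
ft_force: [0.1, -0.7, -1.1]
width: 0.0134
```

Run:
```python
from h import *
st2(); look2(25)
```

```text
mouth [ 0.5097 -0.1804  0.0823] [-20.  -17.6]
t 19.03 pos [ 0.4339 -0.1528  0.1457] yaw -20.0 pitch -17.6 roll 0.1 q [-0.44  0.15  1.51 -0.03  1.79  1.47] F [ 0.1 -0.7 -1.1] w 0.0134
```

View pics/v25.png

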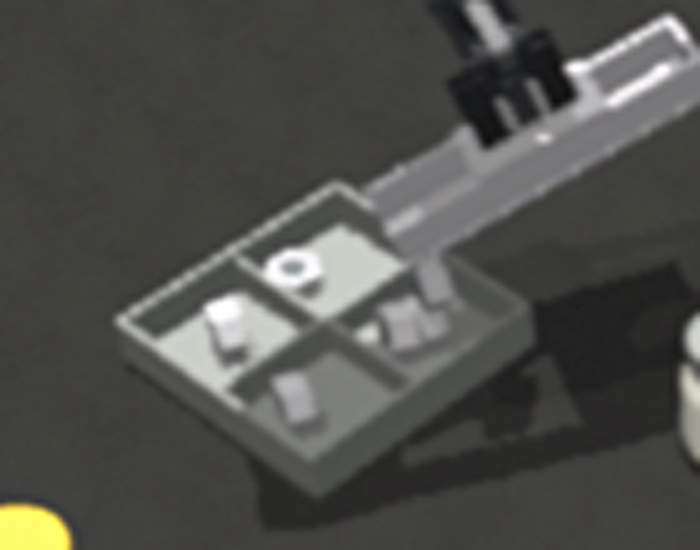

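>>> step_arm(moves="-0.5 0 -1 0 0 0 -1; -0.6 0 -1.9 0 0.02 0 -1; -0.6 0 -1.9 0 0.08 0 -1; -0.6 0 -1.9 0 0.1 0 -1; -0.6 0 -1.9 0 0.1 0 -1; -0.5 0 -1 0 0.1 0 -1; 0 0 0 0 0 0 -1")

```text
time_s: 19.67
position: [0.4191, -0.1474, 0.252]
tool_rot: [3.073, -0.543, 0.161]
ft_force: [-0.8, 0.9, -2.2]
width: 0.0132
```

Run:
```python
from h import *
st2(); look(26)
a=cv2.imread('pics/scene26.png')[90:220,130:290]; cv2.imwrite('pics/v26b.png',cv2.resize(a,None,fx=4.5,fy=4.5,interpolation=cv2.INTER_CUBIC))
d=viewer.grab_frame('scene')[1]; np.save('d26.npy',d)
```

```text
mouth [ 0.5123 -0.1813  0.2261] [-20.   6.]
t 19.67 pos [ 0.4191 -0.1474  0.252 ] yaw -20.0 pitch 6.0 roll 0.1 q [-0.48 -0.23  1.63  0.01  1.64  1.45] F [-0.8  0.9 -2.2] w 0.0132
```

View pics/v26b.png

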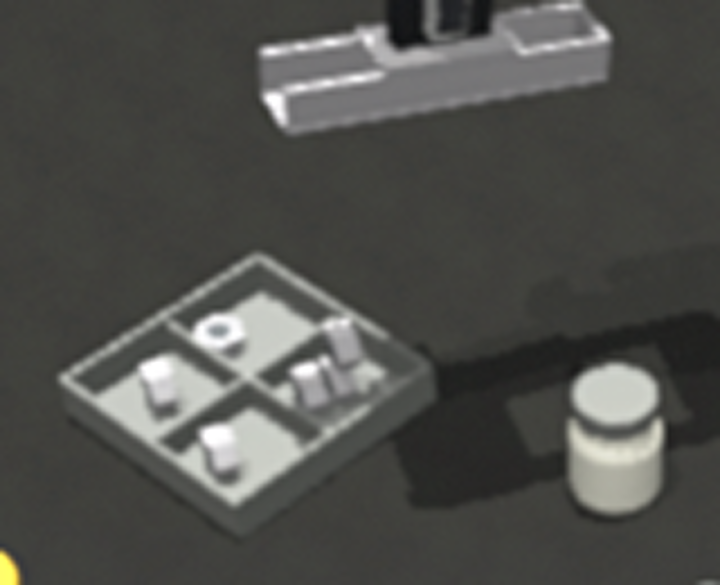

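View pics/v26.png

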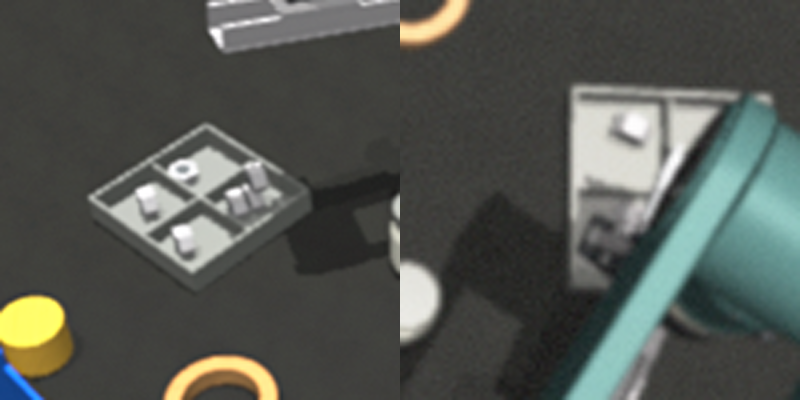

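```bash
cat >> h.py <<'E'
G0=np.array([.5099,.2080,.1014]); MS=shR(np.radians(88.2),np.radians(28.1))
E
python3 - <<'E'
from h import *
W=G0+MS@[.068,0,.06]; print(W)
planyp(W,88.2,28,24)
E
```

```text
[0.51089647 0.23970826 0.18635642]
0 -0.3 0 0.001 0.003 -0.013 -1; -0.1 -0.8 0.2 0.004 0.008 -0.038 -1; -0.2 -1.3 0.1 0.007 0.013 -0.064 -1; 0 -1.9 0.3 0.011 0.019 -0.087 -1; 0.1 -1.9 0.3 0.014 0.019 -0.092 -1; 0.3 -1.9 0.4 0.015 0.02 -0.091 -1; 0.5 -1.9 0.4 0.017 0.019 -0.091 -1; 0.6 -1.9 0.4 0.018 0.019 -0.091 -1; 0.8 -1.7 0.5 0.021 0.02 -0.09 -1; 0.9 -1.7 0.5 0.022 0.019 -0.09 -1; 1 -1.6 0.5 0.024 0.019 -0.09 -1; 1.2 -1.4 0.7 0.026 0.02 -0.089 -1
1.3 -1.3 0.7 0.027 0.019 -0.088 -1; 1.4 -1.2 0.7 0.029 0.02 -0.088 -1; 1.5 -1.1 0.8 0.031 0.019 -0.087 -1; 1.5 -0.8 0.9 0.032 0.019 -0.087 -1; 1.6 -0.8 0.9 0.035 0.02 -0.086 -1; 1.6 -0.5 1 0.035 0.019 -0.086 -1; 1.6 -0.4 1.1 0.038 0.02 -0.084 -1; 1.7 -0.2 1 0.039 0.019 -0.084 -1; 1.5 0 1.1 0.039 0.019 -0.079 -1; 1.2 0.1 0.8 0.029 0.013 -0.058 -1; 0.6 0.1 0.4 0.018 0.008 -0.034 -1; 0.2 0.1 0.2 0.006 0.003 -0.011 -1
end err mm [ 0.1 -0.3 -0.1] maxrot deg 5.45
```

>>> step_arm(moves="0 -0.3 0 0.001 0.003 -0.013 -1; -0.1 -0.8 0.2 0.004 0.008 -0.038 -1; -0.2 -1.3 0.1 0.007 0.013 -0.064 -1; 0 -1.9 0.3 0.011 0.019 -0.087 -1; 0.1 -1.9 0.3 0.014 0.019 -0.092 -1; 0.3 -1.9 0.4 0.015 0.02 -0.091 -1; 0.5 -1.9 0.4 0.017 0.019 -0.091 -1; 0.6 -1.9 0.4 0.018 0.019 -0.091 -1; 0.8 -1.7 0.5 0.021 0.02 -0.09 -1; 0.9 -1.7 0.5 0.022 0.019 -0.09 -1; 1 -1.6 0.5 0.024 0.019 -0.09 -1; 1.2 -1.4 0.7 0.026 0.02 -0.089 -1")

```text
time_s: 20.82
position: [0.4662, 0.0473, 0.2149]
tool_rot: [-2.887, -0.897, -0.423]
ft_force: [0.8, 0.3, -3.1]
width: 0.0138
```

>>> step_arm(moves="1.3 -1.3 0.7 0.027 0.019 -0.088 -1; 1.4 -1.2 0.7 0.029 0.02 -0.088 -1; 1.5 -1.1 0.8 0.031 0.019 -0.087 -1; 1.5 -0.8 0.9 0.032 0.019 -0.087 -1; 1.6 -0.8 0.9 0.035 0.02 -0.086 -1; 1.6 -0.5 1 0.035 0.019 -0.086 -1; 1.6 -0.4 1.1 0.038 0.02 -0.084 -1; 1.7 -0.2 1 0.039 0.019 -0.084 -1; 1.5 0 1.1 0.039 0.019 -0.079 -1; 1.2 0.1 0.8 0.029 0.013 -0.058 -1; 0.6 0.1 0.4 0.018 0.008 -0.034 -1; 0.2 0.1 0.2 0.006 0.003 -0.011 -1")

```text
time_s: 21.82
position: [0.5115, 0.2407, 0.1842]
tool_rot: [-1.976, -1.921, -0.491]
ft_force: [0.2, -0.5, -3.6]
width: 0.0134
```

Run:
```python
from h import *
st()
for n in('scene','top'): grab(n,n+'27.png')
a=cv2.imread('pics/scene27.png'); 
s=sense(); Rm=R.from_rotvec(s['tool_rot']).as_matrix()@FLIP
o=s['position']-Rm@[0,0,.04]
c=[(.096,-.021,0),(.096,.021,0),(.096,-.021,.028),(-.096,-.021,.028),(-.096,-.021,0)]
pr=project('scene',[o+Rm@q for q in c]); print(pr.round(1)); 
x0,y0=240,150; b=cv2.resize(a[y0:y0+150,x0:x0+190],None,fx=4,fy=4,interpolation=cv2.INTER_CUBIC)
for q in pr: cv2.circle(b,tuple(((q+.5-[x0,y0])*4).astype(int).tolist()),3,(0,0,255),-1)
cv2.imwrite('pics/v27.png',b)
b=cv2.imread('pics/top27.png')[150:250,330:430]; cv2.imwrite('pics/v27t.png',cv2.resize(b,None,fx=6,fy=6,interpolation=cv2.INTER_CUBIC))
W=G0+MS@[.066,0,.004]; planyp(W,88.2,28.1,8)
```

```text
t 21.82 pos [0.5115 0.2407 0.1842] yaw 88.4 pitch 28.1 roll 0.2 q [0.06 0.04 1.59 0.49 1.48 0.05] F [ 0.2 -0.5 -3.6] w 0.0134
[[353.  245.6]
 [366.3 234.1]
 [349.4 233.8]
 [285.5 217.2]
 [289.3 227.5]]
0 0 0.3 0 0 0 -1; 0 0 0.8 0 0 0 -1; 0 0 0.8 0 0 0 -1; -0.1 0 0.8 0 0 0.001 -1; 0 0 0.8 0 0 0 -1; 0 0 0.8 -0.001 0.001 0 -1; 0 0 0.8 0 0 0 -1; 0 -0.1 0.4 0 0 0 -1
end err mm [-0.5  0.5 -0.1] maxrot deg 0.08
```

View pics/v27.png

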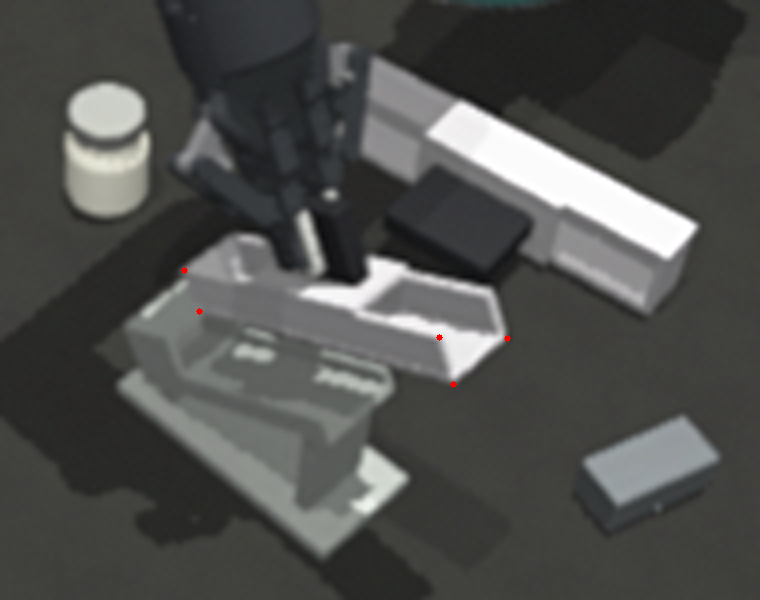

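View pics/v27t.png

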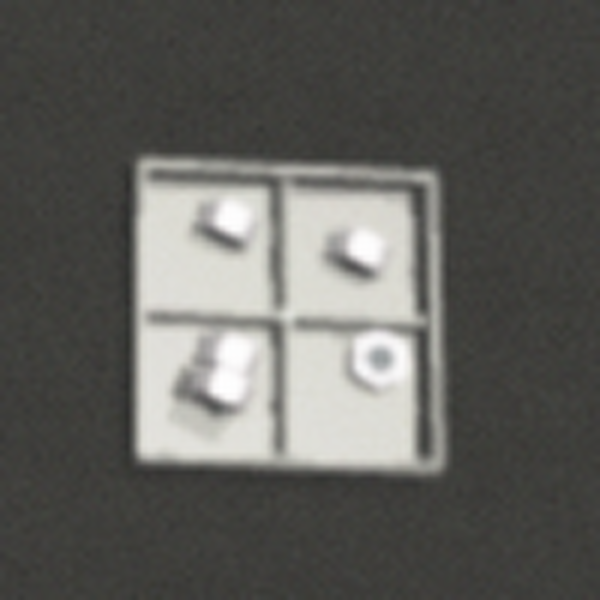

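>>> step_arm(moves="0 0 0.3 0 0 0 -1; 0 0 0.8 0 0 0 -1; 0 0 0.8 0 0 0 -1; 0 0 0.8 0 0 0 -1; 0 0 0.8 0 0 0 -1; 0 0 0.8 0 0 0 -1; 0 0 0.8 0 0 0 -1; 0 0 0.3 0 0 0 -1; 0 0 0 0 0 0 -1")

```text
time_s: 22.67
position: [0.5117, 0.2651, 0.138]
tool_rot: [-1.98, -1.92, -0.495]
ft_force: [0.1, -0.3, -2.5]
width: 0.0134
```

Run:
```python
from pc import *
st()
p,d=grab('top','top28.png'); ps,ds=grab('scene','scene28.png')
o=(330,150)
for nm,x,y in(('b3',228,220),('b2',360,248),('b0',380,345),('b1a',232,350),('b1b',222,385),('b1lo',190,385)):
    u,v=round(o[0]+x/6),round(o[1]+y/6); print(nm,deproj('top',[[u,v],[u+1,v],[u,v+1]],d).round(3).tolist())
for nm,x,y in(('a',307,372),('b',335,372),('c',340,325)):
    u,v=round(130+x/4.5),round(90+y/4.5); print(nm,deproj('scene',[[u,v],[u,v-1]],ds).round(3).tolist())
b=ps[90:220,130:230][:,:,::-1]; cv2.imwrite('pics/v28.png',cv2.resize(b[45:130],None,fx=8,fy=8,interpolation=cv2.INTER_CUBIC)[:600])
a=ps[150:300,240:430][:,:,::-1]; cv2.imwrite('pics/v28c.png',cv2.resize(a,None,fx=4,fy=4,interpolation=cv2.INTER_CUBIC))
```

```text
t 22.67 pos [0.5117 0.2651 0.138 ] yaw 88.2 pitch 28.1 roll 0.0 q [0.11 0.08 1.64 0.5  1.37 0.05] F [ 0.1 -0.3 -2.5] w 0.0134
b3 [[0.583, -0.178, 0.033], [0.585, -0.182, 0.029], [0.581, -0.179, 0.032]]
b2 [[0.577, -0.249, 0.036], [0.579, -0.255, 0.028], [0.574, -0.25, 0.033]]
b0 [[0.526, -0.267, 0.016], [0.526, -0.269, 0.019], [0.523, -0.266, 0.018]]
b1a [[0.516, -0.185, 0.03], [0.516, -0.188, 0.031], [0.512, -0.185, 0.031]]
b1b [[0.49, -0.174, 0.057], [0.49, -0.177, 0.06], [0.487, -0.174, 0.059]]
b1lo [[0.49, -0.16, 0.05], [0.49, -0.163, 0.051], [0.488, -0.161, 0.048]]
a [[0.515, -0.184, 0.03], [0.514, -0.186, 0.032]]
b [[0.505, -0.17, 0.033], [0.501, -0.176, 0.03]]
c [[0.489, -0.176, 0.06], [0.487, -0.179, 0.06]]
```

View pics/v28.png

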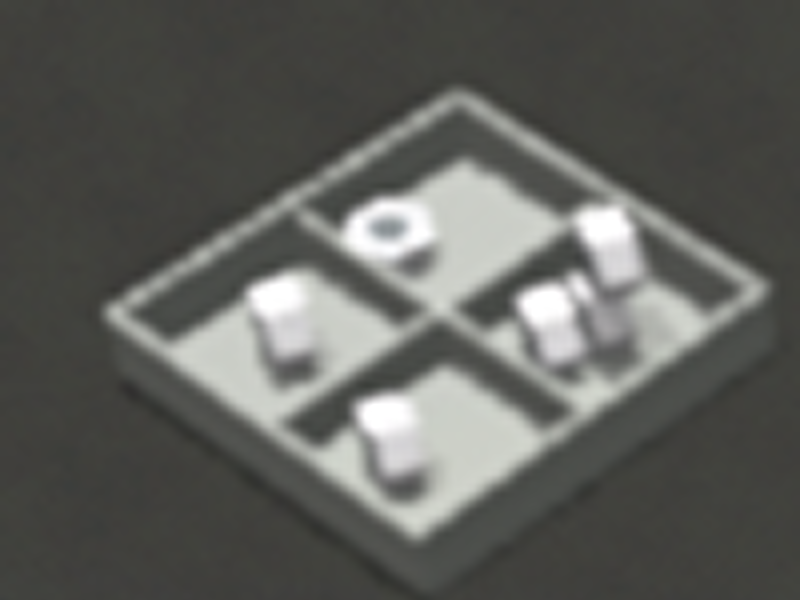

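View pics/v28c.png

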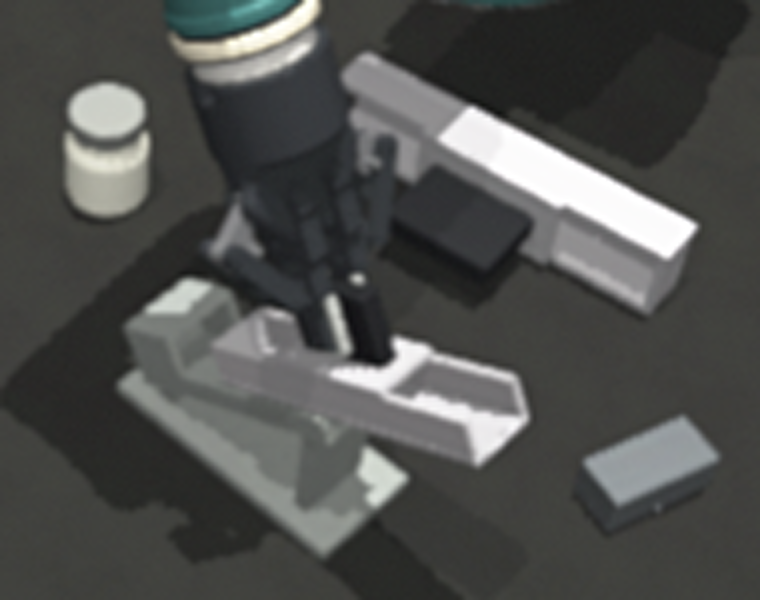

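>>> step_arm(moves="-0.4 0 0.1 0 0 0 -1; -0.7 0 0 0 0 0 -1; -0.7 0 0 0 0 0 -1; -0.7 0 0 0 0 0 -1; -0.7 0 0 0 0 0 -1; -0.7 0 0 0 0 0 -1; -0.7 0 0 0 0 0 -1; -0.4 0 0 0 0 0 -1; 0 0 0 0 0 0 -1")

```text
time_s: 23.52
position: [0.5124, 0.232, 0.1268]
tool_rot: [-1.96, -1.908, -0.529]
ft_force: [-6.1, 25.9, 22.3]
width: 0.0131
```

Run:
```python
from h import *
st(); print('rel mm',(MS.T@(sense()['position']-G0)*1000).round(1))
p,d=grab('scene','scene29.png')
a=p[150:300,240:430][:,:,::-1]; cv2.imwrite('pics/v29.png',cv2.resize(a,None,fx=4,fy=4,interpolation=cv2.INTER_CUBIC))
print('rel mm',(MS.T@(sense()['position']-G0)*1000).round(1))
```

```text
t 23.52 pos [0.5124 0.232  0.1268] yaw 88.3 pitch 29.8 roll -0.4 q [ 0.03  0.08  1.68  0.53  1.37 -0.05] F [-6.1 25.9 22.3] w 0.0131
rel mm [33.2 -1.7 11. ]
rel mm [33.2 -1.7 10.9]
```

View pics/v29.png

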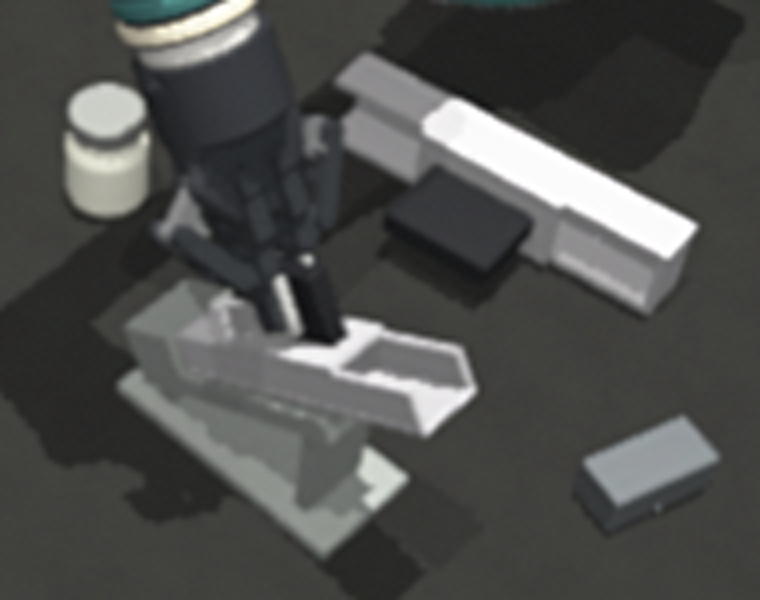

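>>> step_arm(moves="0.5 0 0 0 0 0 -1; 0.8 0 0 0 0 0 -1; 0.8 0 0 0 0 0 -1; 0.8 0 0 0 0 0 -1; 0.8 0 0 0 0 0 -1; 0.8 0 0 0 0 0 -1; 0.5 0 0 0 0 0 -1; 0 0 0 0 0 0 -1")

```text
time_s: 24.23
position: [0.5127, 0.2661, 0.139]
tool_rot: [-1.979, -1.921, -0.498]
ft_force: [-0.5, 0.2, -1.4]
width: 0.0137
```

```bash
cat >> h.py <<'E'
def chk(k):
    st(); s=sense(); print('rel mm',(MS.T@(s['position']-G0)*1000).round(1))
    a,d=grab('scene',f'scene{k}.png'); a=a[:,:,::-1]
    Rm=R.from_rotvec(s['tool_rot']).as_matrix()@FLIP; o=s['position']-Rm@[0,0,.04]
    c=[(.096,-.021,0),(.096,.021,0),(.096,-.021,.028),(-.096,-.021,.028),(-.096,-.021,0),(.096,.021,.028)]
    pr=project('scene',[o+Rm@q for q in c]); x0,y0=255,195; f=6
    b=cv2.resize(a[y0:y0+95,x0:x0+125],None,fx=f,fy=f,interpolation=cv2.INTER_CUBIC)
    for q in pr: cv2.circle(b,tuple(((q+.5-[x0,y0])*f).astype(int).tolist()),2,(0,0,255),-1)
    cv2.imwrite(f'pics/v{k}.png',b)
E
python3 - <<'E'
from h import *
chk(30)
E
```

```text
t 24.23 pos [0.5127 0.2661 0.139 ] yaw 88.3 pitch 28.1 roll -0.1 q [0.11 0.08 1.64 0.5  1.37 0.05] F [-0.5  0.2 -1.4] w 0.0137
rel mm [69.  -0.9  5.8]
```

View pics/v30.png

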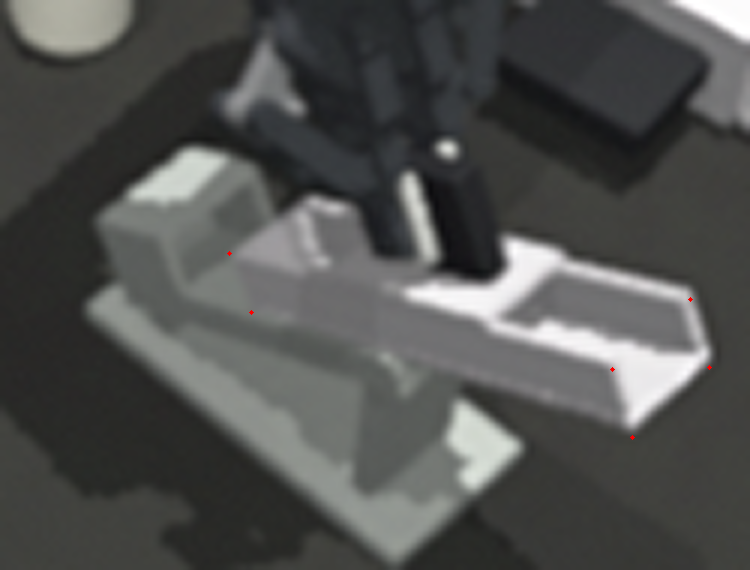

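>>> step_arm(moves="0 -0.1 0.2 0 -0.02 0 -1; 0 0 0.2 0 0 0 -1; 0 0 0.1 0 0 0 -1; 0 0 0 0 0 0 -1; 0 0 0 0 0 0 -1")

```text
time_s: 24.7
position: [0.5113, 0.2675, 0.1337]
tool_rot: [-1.993, -1.932, -0.479]
ft_force: [0.0, 0.2, -1.4]
width: 0.0135
```

Run:
```python
from h import *
chk(31)
```

```text
t 24.7 pos [0.5113 0.2675 0.1337] yaw 88.2 pitch 27.0 roll -0.0 q [0.12 0.09 1.64 0.48 1.36 0.07] F [ 0.   0.2 -1.4] w 0.0135
rel mm [67.7  0.4  0.4]
```

View pics/v31.png

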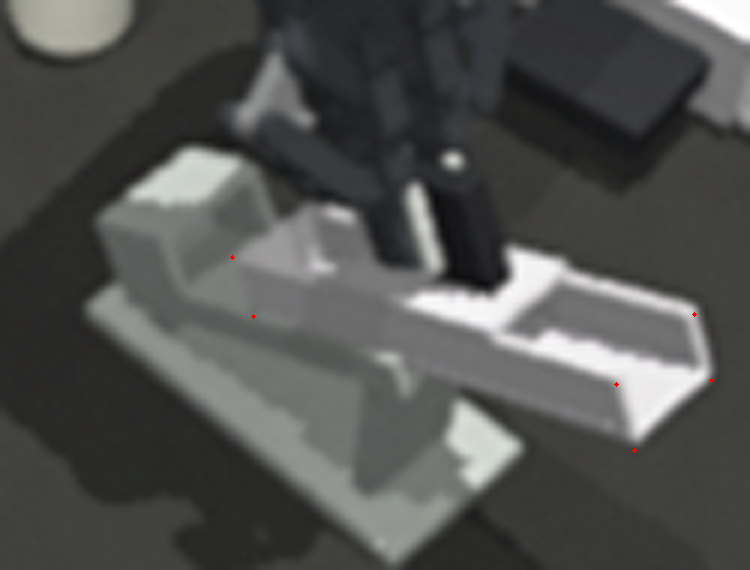

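>>> step_arm(moves="0 0 0.1 0 0 0 -1; 0 0 0.1 0 0 0 -1; 0 0 0.1 0 0 0 -1; 0 0 0 0 0 0 -1; 0 0 0 0 0 0 -1")

```text
time_s: 25.17
position: [0.5118, 0.2682, 0.1332]
tool_rot: [-1.993, -1.934, -0.48]
ft_force: [-4.2, -5.7, 6.5]
width: 0.0132
```

Run:
```python
from h import *
chk(32)
```

```text
t 25.17 pos [0.5118 0.2682 0.1332] yaw 88.2 pitch 26.9 roll -0.2 q [0.13 0.09 1.64 0.47 1.36 0.07] F [-4.2 -5.7  6.5] w 0.0132
rel mm [68.1 -0.  -0.3]
```

View pics/v32.png

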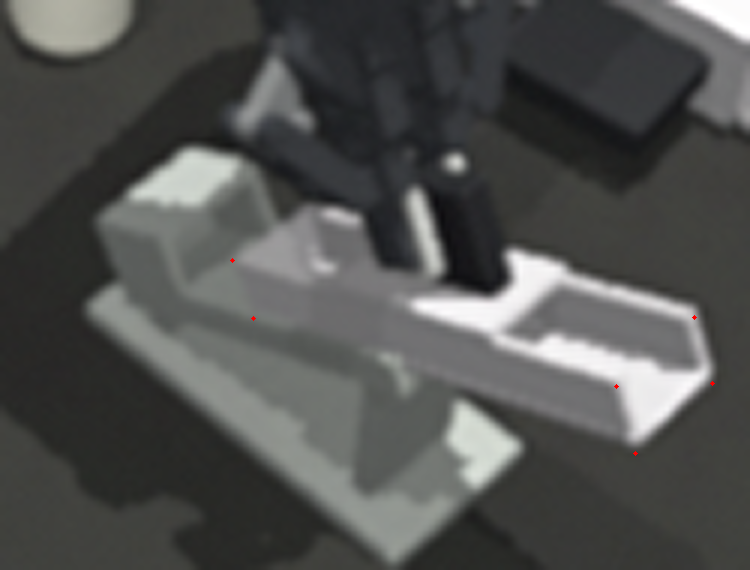

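>>> step_arm(moves="0 -0.1 -0.2 0 0 0 -1; -0.4 0 0 0 0 0 -1; -0.6 0 0 0 0 0 -1; -0.6 0 0 0 0 0 -1; -0.6 0 0 0 0 0 -1; -0.6 0 0 0 0 0 -1; -0.4 0 0 0 0 0 -1; 0 0 0 0 0 0 -1")

```text
time_s: 25.88
position: [0.5096, 0.2385, 0.1176]
tool_rot: [-1.994, -1.931, -0.478]
ft_force: [0.9, -0.6, -2.2]
width: 0.0134
```

Run:
```python
from h import *
chk(33)
```

```text
t 25.88 pos [0.5096 0.2385 0.1176] yaw 88.1 pitch 26.9 roll -0.0 q [0.07 0.08 1.68 0.48 1.36 0.  ] F [ 0.9 -0.6 -2.2] w 0.0134
rel mm [34.5  1.2 -0.1]
```

View pics/v33.png

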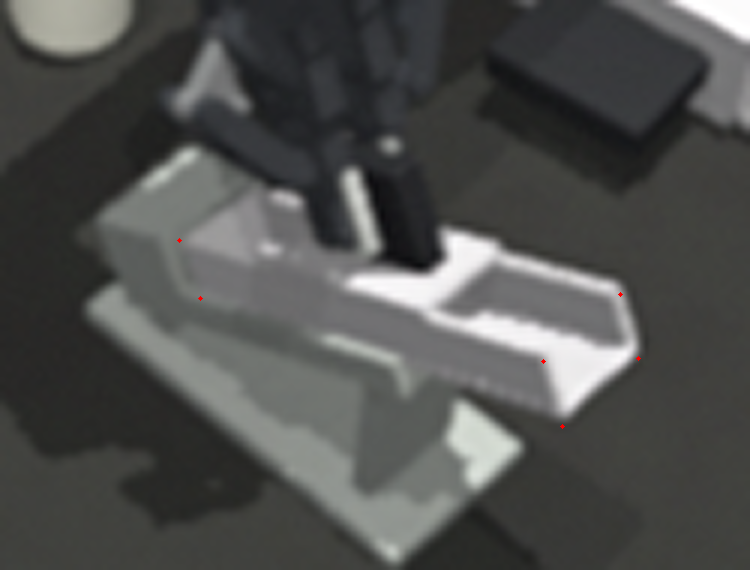

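>>> step_arm(moves="-0.4 0 0 0 0 0 -1; -0.5 0 0 0 0 0 -1; -0.5 0 0 0 0 0 -1; -0.4 0 0.1 0 0 0 -1; 0 0 0 0 0 0 -1")

```text
time_s: 26.35
position: [0.5093, 0.2233, 0.1094]
tool_rot: [-1.994, -1.932, -0.479]
ft_force: [0.2, -0.1, -1.8]
width: 0.0135
```

Run:
```python
from h import *
chk(34)
```

```text
t 26.35 pos [0.5093 0.2233 0.1094] yaw 88.2 pitch 27.0 roll -0.1 q [ 0.04  0.09  1.69  0.48  1.35 -0.03] F [ 0.2 -0.1 -1.8] w 0.0135
rel mm [17.3  1.1 -0.2]
```

View pics/v34.png

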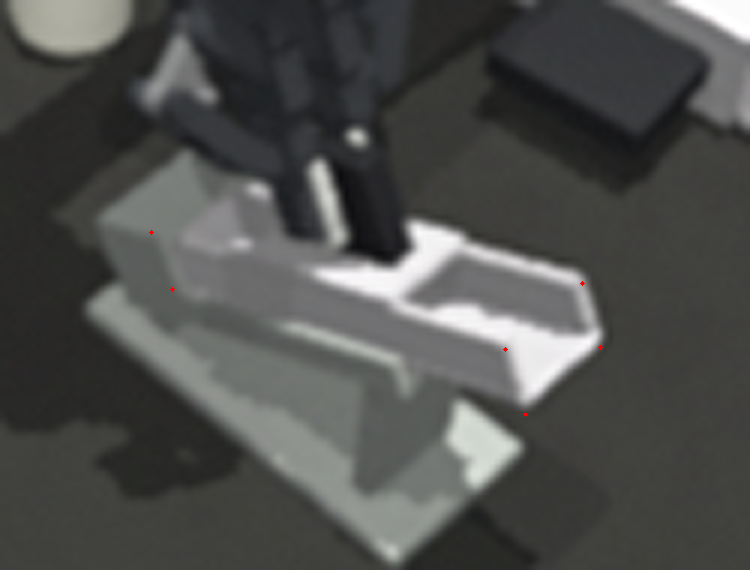

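>>> step_arm(moves="-0.4 0 0 0 0 0 -1; -0.5 0 0 0 0 0 -1; -0.4 0 0 0 0 0 -1; -0.3 0 0 0 0 0 -1; -0.2 0 0 0 0 0 -1; 0 0 0 0 0 0 -1; 0 0 0 0 0 0 -1")

```text
time_s: 26.98
position: [0.5087, 0.2077, 0.1012]
tool_rot: [-1.993, -1.932, -0.479]
ft_force: [1.1, -0.7, -2.6]
width: 0.0132
```

Run:
```python
from h import *
chk(35)
```

```text
t 26.98 pos [0.5087 0.2077 0.1012] yaw 88.2 pitch 27.0 roll -0.1 q [ 0.01  0.09  1.71  0.48  1.35 -0.07] F [ 1.1 -0.7 -2.6] w 0.0132
rel mm [-0.4  1.2 -0. ]
```

View pics/v35.png

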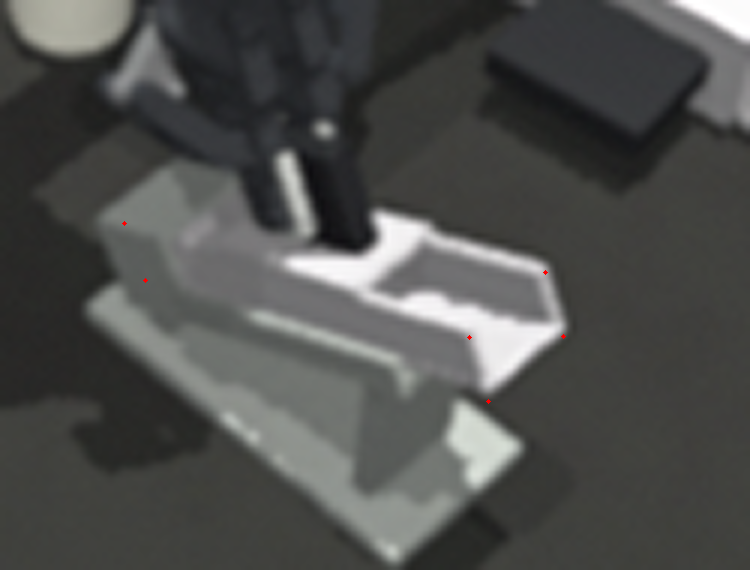

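>>> step_arm(moves="-0.2 0 0 0 0 0 -1; -0.2 0 0.1 0 0 0 -1; 0 0 0 0 0 0 -1; 0 0 0 0 0 0 -1")

```text
time_s: 27.37
position: [0.5088, 0.2063, 0.1006]
tool_rot: [-1.99, -1.931, -0.484]
ft_force: [-0.5, 4.3, 5.4]
width: 0.0133
```

Run:
```python
from h import *
chk(36)
```

```text
t 27.37 pos [0.5088 0.2063 0.1006] yaw 88.3 pitch 27.2 roll -0.2 q [ 0.    0.09  1.71  0.49  1.35 -0.08] F [-0.5  4.3  5.4] w 0.0133
rel mm [-1.9  1.   0.1]
```

View pics/v36.png

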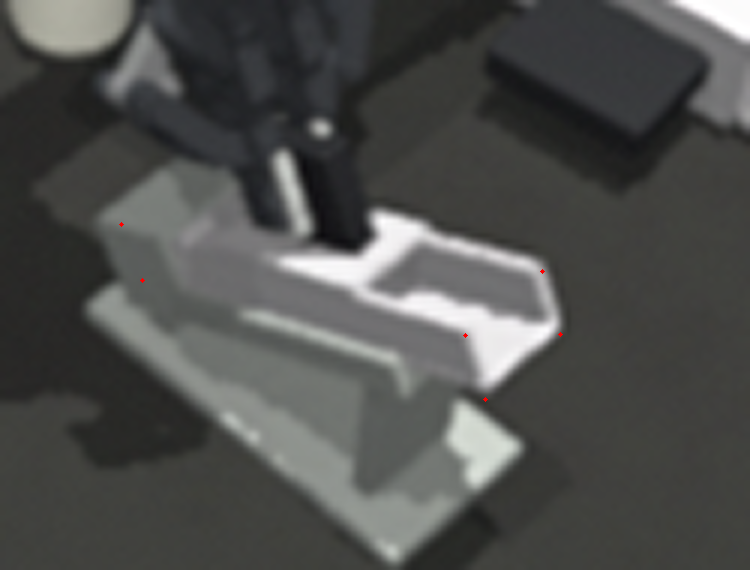

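>>> step_arm(moves="0 0 0 0 0 0 -0.5; 0 0 0 0 0 0 0; 0 0 0 0 0 0 0.5; 0 0 0 0 0 0 1; 0 0 0 0 0 0 1; 0 0 0 0 0 0 1; 0 0 0 0 0 0 1; 0 0 0 0 0 0 1")

```text
time_s: 28.08
position: [0.5086, 0.2048, 0.0986]
tool_rot: [-1.993, -1.932, -0.479]
ft_force: [0.6, 0.3, -0.3]
width: 0.0851
```

>>> step_arm(moves="0 0 -0.5 0 0 0 1; 0 0 -1.5 0 0 0 1; 0 0 -1.5 0 0 0 1; 0 0 -1.5 0 0 0 1; 0 0 -1.5 0 0 0 1; 0 0 -2 0 0 0 1; 0 0 -2 0 0 0 1; 0 0 -2 0 0 0 1; 0 0 -2 0 0 0 1; 0 0 -1 0 0 0 1; 0 0 0 0 0 0 1")

```text
time_s: 29.0
position: [0.5076, 0.1337, 0.2399]
tool_rot: [-1.995, -1.935, -0.485]
ft_force: [0.9, 0.5, -0.1]
width: 0.0852
```

Run:
```python
from h import *
st()
a,d=grab('scene','scene40.png');b,db=grab('top','top40.png')
x=cv2.resize(a[200:300,250:370][:,:,::-1],(480,400),interpolation=cv2.INTER_CUBIC); y=cv2.resize(a[130:220,130:230][:,:,::-1],(320,288),interpolation=cv2.INTER_CUBIC)
y=cv2.copyMakeBorder(y,0,112,0,0,cv2.BORDER_CONSTANT); cv2.imwrite('pics/v40.png',np.hstack([x,y]))
i0=cv2.imread('pics/scene0.png')[200:300,250:370]; cv2.imwrite('pics/v41.png',np.hstack([cv2.resize(i0,(400,333)),cv2.resize(a[200:300,250:370][:,:,::-1],(400,333))]))
for (u,v) in [(189,163),(199,172)]: pass
n=130; print(deproj('scene',[[round(130+340/4.5),round(90+325/4.5)]],d))
```

```text
t 29.0 pos [0.5076 0.1337 0.2399] yaw 88.1 pitch 26.9 roll -0.4 q [-0.14 -0.02  1.53  0.47  1.66 -0.07] F [ 0.9  0.5 -0.1] w 0.0852
[[ 0.49122887 -0.17326918  0.06283393]]
```

View pics/v40.png

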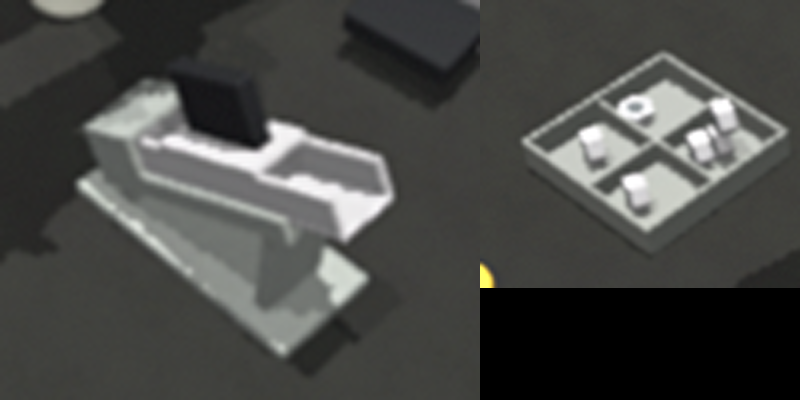

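View pics/v41.png

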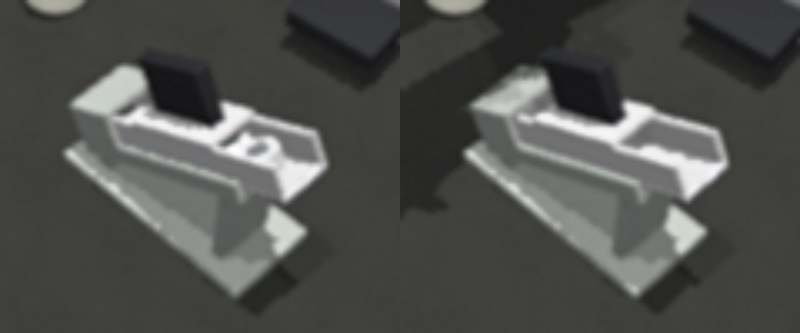

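```bash
python3 -c "
from plant import sign_off
print(sign_off())"
```

```text
the job is handed in; nothing more can be done
None
```

The job is handed in. All six nuts are in the tray, with at least one in every bay. The empty shaker is back in the cradle and the gripper is clear of it. It took about 29 s of the 72 s; `sign_off` reports no verdict.

**What I did:** I gripped the shaker by its fin and slid it about 65 mm up the slope. I then carried it mouth-up to the tray and let the nuts out with small tilts of about 30°. One nut went into each of three bays and three into the fourth (-x +y).

**Last checks:**
- **Shaker:** the camera picture matches the starting one to about a pixel. The arm met the end stop at about 6 N just before I let go.
- **Nuts:** one of the three in the -x +y bay stands on edge on top of another. Its top is about 60 mm up, so its centre is about 46–48 mm, under the 60 mm limit. It had not moved between the pictures, but it is the least secure one.

**What went wrong or disagreed:**
- **Stuck nuts:** the last two nuts jammed at the mouth against those already in the bay, so I freed them by moving the shaker itself.
- **First return:** the shaker caught on the sleeve roof at about 35 N and tipped about 1.5° in the grip. I backed out, lowered it onto the deck and slid it in cleanly.
- **Home position:** the foot centre I measured put home about 15 mm lower down the slope than the shaker actually sat. I took the shaker's starting place as home, because the sleeve edge and end stop agreed with it.

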